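Fit the spotting mask onto the test-card jig

TASK

Take the spotting mask off its stand by the cross handle and set it on the two rails of the test-card jig, in front of the hand-rest bar, with its tongue towards the open end of the jig; let go of it there. Then take it by the upright rib on its tongue and slide it along the rails, in under the bar, until its two holes drop over the jig's locating pins and the mask lies flat on the deck, and let go. Do not disturb the other things on the worktop.

Things in the scene. Friction and masses are not known exactly. Their poses are not given: they have to be found in the camera images.
- mask_panel (a point): Loose mask, 0.3 kg: aluminium panel 110 x 92 x 6 mm, two 10.5 mm holes, two windows, black cross handle, tongue with black rib. Point: centre of the panel's underside. +x from tongue end to leading end, z up (panel x -55 to 55, y -46 to 46). Holes at x 5, y +/-34 mm; windows 24 x 10 mm at x 31, y +/-13. Tongue 16 mm wide, 6 thick, on to x -96. Balances at x -15. Starts flat on the stand.
- mask_handle (a point): Centre of the mask's black cross handle: 10 mm thick (mask x), 45 mm long (mask y), 24 mm tall above the panel's top face. Lies at mask x -15, z 18 mm, half-way up the handle, where the mask balances. Axes as mask_panel.
- mask_rib (a point): Centre of the black upright rib on the mask's tongue: 12 mm thick (mask y), 26 mm long (mask x), 24 mm tall above the tongue. Lies at mask x -81, z 18 mm, half-way up the rib. Axes as mask_panel. On the stand, fork cheeks leave only 6 mm at either side of it.
- stand: Fixed grey stand, top 20 mm above the worktop, 80 mm wide, x -110 to 60 mm. Origin on the worktop under the panel centre of the mask that lies on it, axes alike (within 2 mm). Two fork cheeks, 40 mm long, 6 mm thick, at x -81, y +/-15 mm, tops 54 mm above the worktop, flank the mask's tongue; the mask lifts straight up out of them.
- jig: Fixed jig, grey block, x -130 to 115, y +/-62 mm, deck 16 mm above the worktop, two test cards sunk in it. Origin at its underside; +x from its open end inwards (sliding direction). Two steel rails at y +/-34 mm, x -105 to -6, 10 mm wide, 6 mm above the deck, carry the panel, tongue between. Side fences at y +/-47.5 (1.5 mm clear of the panel), x 56 to 104, flared open from x 38.
- jig_bar (a point): Middle of the underside of the jig's fixed aluminium hand-rest bar, 40 mm above the deck at jig x 37 mm; the bar spans jig x 24 to 50, its top 50 mm above the deck, on legs at y +/-55 to 62 mm. Mask and handle (30 mm tall in all) pass under it on the rails, a gripper does not. Axes as the jig.
- jig_pin_l (a point): Tip of the left (jig +y) steel locating pin: round-topped, 8 mm diameter, 5.5 mm tall above the deck, at jig x 57, y 34 mm. Axes as the jig.
- jig_pin_r (a point): Tip of the right (jig -y) steel locating pin, like the left one, at jig x 57, y -34 mm. Axes as the jig.
- jig_seat (a point): Point on the jig's deck (jig x 52, y 0, z 16 mm) where mask_panel lies, axes alike, when the holes are over the pins and the mask is flat on the deck.
- jig_park (a point): Point at rail-top height (jig x -40, y 0, z 22 mm), 92 mm short of jig_seat: with mask_panel about here, axes alike, the mask lies on the rails with its leading edge 9 mm short of the hand-rest bar.
- sample_cup: Bystander: small lidded sample cup, 52 mm wide, 50 mm tall; origin at the centre of its underside.
- dropper: Bystander: brown dropper bottle, 33 mm wide, 78 mm tall; origin at the centre of its underside.
- timer: Bystander: white timer, 62 x 62 x 17 mm; origin at the centre of its underside.
- marker: Bystander: marker pen lying down, 17 x 135 x 16 mm (long along its y); origin at the centre of its underside.
- bottle: Bystander: clear water bottle, 65 mm wide, 207 mm tall, behind the jig; origin at the centre of its underside.

How it is judged:
On the way:
1. the mask lies on the rails in front of the hand-rest bar, tongue towards the open end, let go (z of mask_panel in the frame of jig between 0.02 and 0.026 m and angle between mask_panel's own z axis and vertical below 0.06 rad and x of mask_panel in the frame of jig between -0.075 and 0.005 m and y of mask_panel in the frame of jig between -0.02 and 0.02 m and x of mask_rib in the frame of jig below -0.06 m and contact force between the fingers and mask below 0.05 N and linear speed of mask below 0.02 m/s), for 0.2 s.
At the end, for the whole second after the job is handed in: The mask lies flat on the jig's deck (panel underside within 1.5 mm of it, tilt under 0.03 rad) with both pins in its holes (panel centre within 3 mm of jig_seat, turned less than 0.06 rad from the jig), tongue towards the open end, at rest and let go (horizontal distance between mask_panel and jig_seat below 0.003 m and z of mask_panel in the frame of jig_seat between -0.002 and 0.0015 m and angle between mask_panel's own z axis and vertical below 0.03 rad and angle between the x axis of mask_panel and the x axis of jig, either way round below 0.06 rad and x of mask_rib in the frame of jig_seat below -0.07 m and linear speed of mask below 0.01 m/s and contact force between the fingers and mask below 0.05 N); the robot touches nothing.
It fails at once if one of the other things (cup, dropper bottle, timer, marker, water bottle) is shifted by more than 30 mm or knocked over (distance of any of sample_cup, dropper, timer, marker, bottle from where it was at the start of the episode above 0.03 m or angle between any of sample_cup, dropper, timer, bottle's own z axis and vertical above 0.6 rad).
It also fails if it takes over 59 s, if anything falls off the work surface, if the arm or the gripper's body presses on something with over 40 N, if the wrist force passes 120 N, or if a joint passes its speed limit or range.

ROBOT

A 7-joint arm with a two-finger parallel gripper is mounted at the origin on a cart in front of the work surface, level with it; the furniture and walls round the work are solid. World frame = base frame: x ahead of the robot, y to its left, z up, the work surface at z = 0. Lengths are in m, angles in rad, forces in N, time in s.
With the tool pointing down it reaches from about 0.35 to 0.9 m from the base axis. Payload 19.9 kg.
Tool frame: the origin (TCP) lies at the very end of the fingers, on their centre line; the grasp point (between the pads) lies 19 mm behind it; y points along the fingers, z is the direction in which the jaws open and shut, and the axes are right-handed (so a half turn about y gives the same grasp; the last joint's range is limited). The gripper opens to 85 mm and grips with 20 to 120 N. Pads are 22 mm wide; open, the fingers measure 114 mm over their backs; the gripper's body (76 mm by 85 mm) begins 54 mm behind the grasp point. The pads swing forward as they close: fully open they stand 13 mm farther back than shut.
Start: joints at [-1.268, 0.417, -0.01, 1.614, 0.005, 1.111, -0.053], TCP at [0.211, 0.588, 0.198] pointing down, gripper open.
Joint ranges: [-2.81, 2.81], [-0.39, 2.02], [-1.27, 1.25], [0.06, 2.57], [-1.19, 4.33], [0.19, 2], [-2.82, 2.82]. Speed limits (rad/s): [1.89, 1.89, 2.39, 2.39, 3.01, 3.01, 3.01].

INTERFACE

Orientations are given as a unit quaternion [w, x, y, z].
In Python, from plant import sense, grab_frame, sign_off gives the robot as it stands.
- The arm moves only by the tool drive_tool, never from a script. Its argument "plan" is a list of rows, each a list of 6 numbers: the shift along the world's x, y, z in mm, then the turn, a rotation vector about the world's x, y, z in degrees. A call has 1 to 12 rows; each row is the pose to reach, as a shift and turn from the pose commanded when the call began; what a row does not reach only later rows make up. A row lasts 1/8 s, in which the tool goes at most 62.5 mm and 10.7 degrees, less where a joint would pass 70% of its speed; a pose out of reach is approached as far as the arm can. A call with a gripper value outside its range is refused whole. "claw" is the closure, from 0 (fully open) to 1 (shut), set as the call begins (left out, the last holds). The fingers move at their own pace and stop on an object; the grip force is fixed at half the most. Time passes only in rows, so rows that repeat a pose let the fingers close. It gives the time, the measured TCP pose, the force and the opening at its end, in the units of the state.
- sense(): the state, without advancing time (a new reading comes with each control period).
- grab_frame(name): name is "scene" or "side" or "wrist"; returns a dict with "frame" (400x640x3 uint8, blue, green, red), "camera_matrix" (3x3 intrinsics, pixels), "origin" and "rotation" of the camera in the world. Camera axes: x right, y up, looking along -z (the intrinsics and any distortion apply to the point x, -y, -z); pixel columns grow to the right and rows downward; lengths in m; the calibration is good to about 2 mm. A picture is of the moment at which its call begins. There is no depth.
- sign_off(): hands the job in, once; it reports no verdict.
The state is a dict: "time": time; "qpos": joint angles; "qvel": joint speeds; "joint_efforts": joint torques, N m; "eef_pos": TCP position; "tcp_rot": TCP orientation; "ft_force": force on the tool from outside, world axes, zero at the start; "ft_torque": the same for the moment, N m; "gripper_width": finger opening in m.
Only numpy, scipy, OpenCV 4.12 (cv2) and the standard library are available. Lean on these libraries where they do the work, as an engineer would, in place of code of your own. Each camera call takes 0.05 s, during which the arm holds its last target.

## Working session

There is one attempt and no reset: what is moved stays moved. The work goes in short steps, Python scripts to look and compute and a tool call to move; the robot and the scene stay as the last step left them, time stands still between calls to the robot, and variables do not carry over. Pictures are saved under pics/ and viewed, and the job is handed in when it is done.

Besides the shell and the picture viewer there is one more tool, called after "Call:" by a JSON object that holds its "fn" and its "kwargs", one argument or row to a line. drive_tool: Moves the arm, as the interface text tells. Its arguments: {"type":"object","properties":{"plan":{"type":"array","items":{"type":"array","items":{"type":"number"}}},"claw":{"type":"number"}},"required":["plan"]}

```bash
ls; mkdir -p pics; python3 - <<'E'
from plant import sense, grab_frame
import cv2,pickle
s=sense();print(s)
d={}
for n in("scene","side","wrist"):
    f=grab_frame(n);d[n]=f;cv2.imwrite(f"pics/a_{n}.png",f["frame"]);print(n,f["camera_matrix"],f["origin"],f["rotation"],[k for k in f])
pickle.dump(d,open("a.pkl","wb"))
E
```

```text
pics
{'time': 0.0, 'qpos': array([-1.26749908,  0.41797795, -0.01029145,  1.61417041,  0.00473185,
        1.11070006, -0.05303078]), 'qvel': array([ 4.01441262e-04,  4.49301794e-04, -9.44110202e-05,  5.34165978e-04,
       -1.09577636e-03,  5.89771667e-04,  1.18457226e-03]), 'joint_efforts': array([-5.79522057e-04, -8.64433765e+01,  6.78344015e-01, -4.34892583e+01,
        1.89776573e-02,  7.51715270e-03,  6.98905228e-05]), 'eef_pos': array([0.21115133, 0.58783979, 0.19695947]), 'tcp_rot': array([-0.69618852,  0.69705835, -0.12133872,  0.12127698]), 'ft_force': array([-0.75659682, -0.88494365,  0.5772122 ]), 'ft_torque': array([ 0.03606578, -0.03781169, -0.03723327]), 'gripper_width': 0.08526167512206985}
scene [[506.63324854   0.         316.48133164]
 [  0.         506.63324854 193.98492121]
 [  0.           0.           1.        ]] [-0.26253009 -0.69333696  1.09125074] [ 0.82008069  0.34801039 -0.16919469 -0.42157986] ['frame', 'camera_matrix', 'origin', 'rotation']
side [[500.7982931    0.         322.25063878]
 [  0.         500.7982931  194.60576552]
 [  0.           0.           1.        ]] [0.65610105 1.40826132 0.98140287] [0.02483832 0.01008415 0.48699098 0.87299551] ['frame', 'camera_matrix', 'origin', 'rotation']
wrist [[278.78208078   0.         319.2056002 ]
 [  0.         278.78208078 199.6274802 ]
 [  0.           0.           1.        ]] [0.14762888 0.61148629 0.37270767] [ 0.81068892 -0.10943342 -0.07623509  0.57008422] ['frame', 'camera_matrix', 'origin', 'rotation']
```

View pics/a_scene.png

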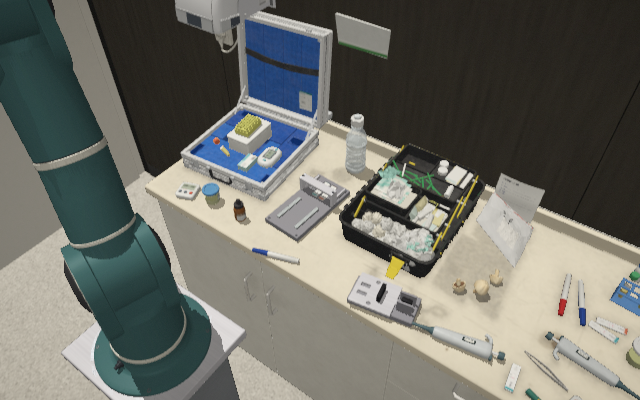

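View pics/a_side.png

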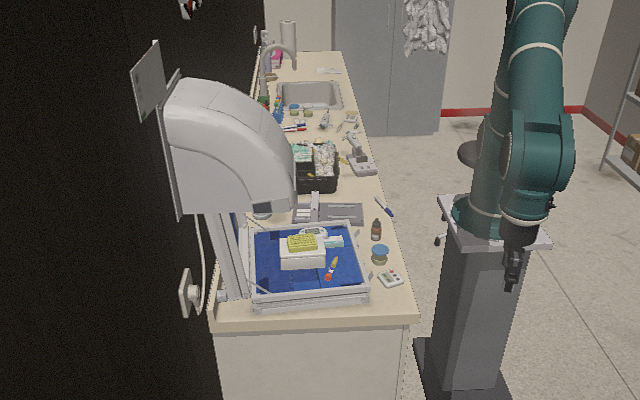

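View pics/a_wrist.png

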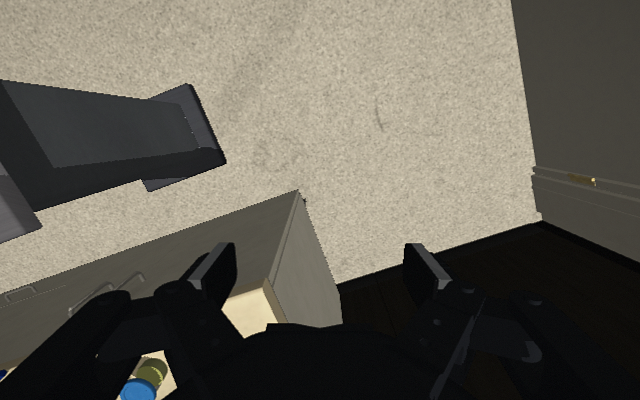

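The scene view has the jig around (305,205) and the mask on its stand around (385,300). The wrist camera sees only floor at the moment. Next: helpers and enlarged crops.

```bash
cat > h.py <<'E'
import numpy as np, cv2, pickle
from scipy.spatial.transform import Rotation as R
def rot(q): return R.from_quat([q[1],q[2],q[3],q[0]])
def ray(f,uv):
    K=f["camera_matrix"]; x=(uv[0]-K[0,2])/K[0,0]; y=(uv[1]-K[1,2])/K[1,1]
    d=rot(f["rotation"]).apply([x,-y,-1.0]); return np.array(f["origin"]),d/np.linalg.norm(d)
def onz(f,uv,z):
    o,d=ray(f,uv); return o+d*(z-o[2])/d[2]
def proj(f,p):
    c=rot(f["rotation"]).inv().apply(np.array(p)-f["origin"]); K=f["camera_matrix"]
    return np.array([K[0,2]+K[0,0]*c[0]/-c[2],K[1,2]+K[1,1]*-c[1]/-c[2]])
def tri(fs,uvs):
    A=np.zeros((3,3));b=np.zeros(3)
    for f,u in zip(fs,uvs):
        o,d=ray(f,u);M=np.eye(3)-np.outer(d,d);A+=M;b+=M@o
    p=np.linalg.solve(A,b)
    return p,[np.linalg.norm((np.eye(3)-np.outer(ray(f,u)[1],ray(f,u)[1]))@(p-ray(f,u)[0])) for f,u in zip(fs,uvs)]
def crop(f,x0,y0,x1,y1,s,name):
    im=cv2.resize(f["frame"][y0:y1,x0:x1],None,fx=s,fy=s,interpolation=cv2.INTER_CUBIC)
    st=20 if s>=4 else 50
    for x in range((x0//st+1)*st,x1,st): cv2.putText(im,str(x),(int((x-x0)*s),10),0,.35,(0,0,255)); cv2.line(im,(int((x-x0)*s),12),(int((x-x0)*s),18),(0,0,255))
    for y in range((y0//st+1)*st,y1,st): cv2.putText(im,str(y),(0,int((y-y0)*s)),0,.35,(0,0,255)); cv2.line(im,(25,int((y-y0)*s)),(31,int((y-y0)*s)),(0,0,255))
    cv2.imwrite(name,im)
E
python3 - <<'E'
from h import *
d=pickle.load(open("a.pkl","rb"))
crop(d["scene"],240,160,440,330,4,"pics/b1.png")
crop(d["side"],280,130,410,230,6,"pics/b2.png")
f=d["scene"]
for n,uv in dict(cup=(211,200),drop=(240,219),timer=(188,195),mark0=(253,250),mark1=(298,262),bottle=(355,172),jigc=(305,210),mask=(385,300)).items(): print(n,onz(f,uv,0.01).round(3))
E
```

```text
cup [0.414 0.213 0.01 ]
drop [0.407 0.089 0.01 ]
timer [0.389 0.287 0.01 ]
mark0 [ 0.341 -0.019  0.01 ]
mark1 [ 0.38  -0.145  0.01 ]
bottle [ 0.77  -0.074  0.01 ]
jigc [ 0.545 -0.044  0.01 ]
mask [ 0.411 -0.396  0.01 ]
```

View pics/b1.png

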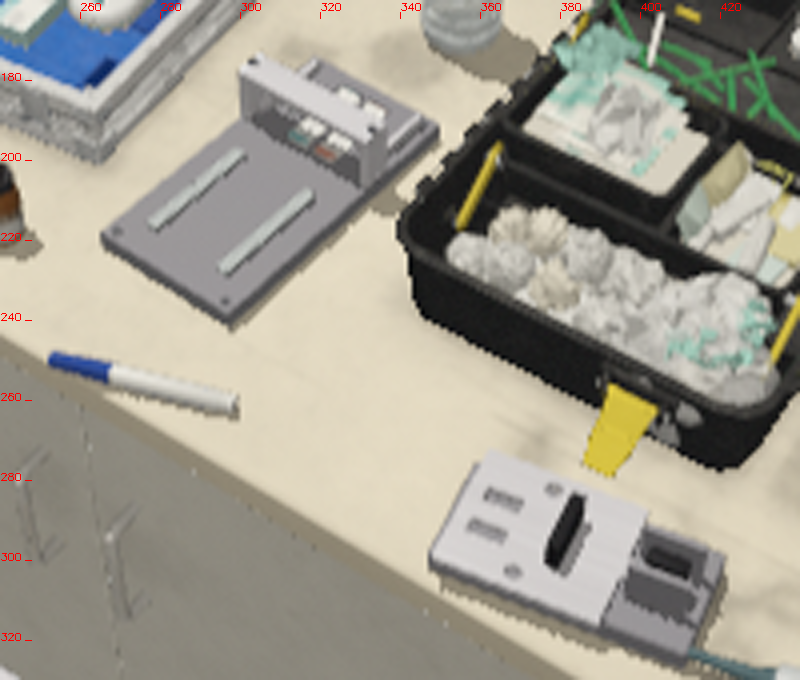

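View pics/b2.png

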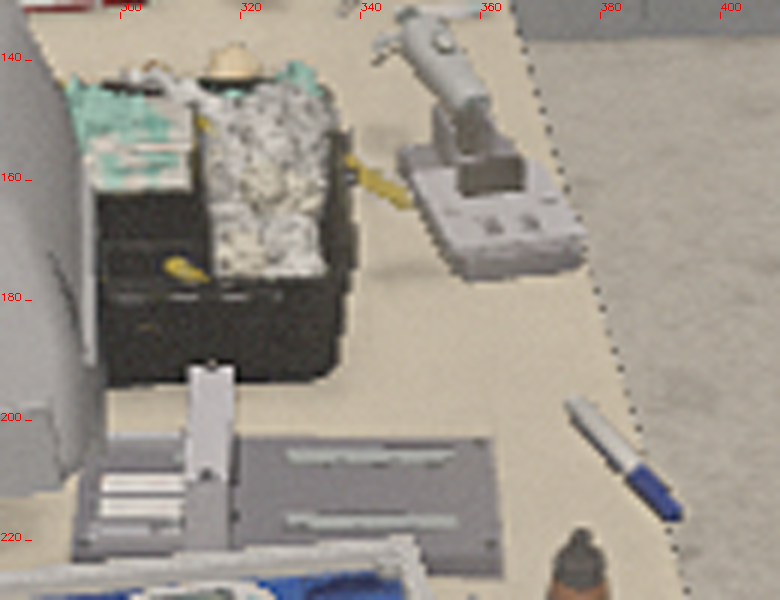

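The scene crop shows the jig's bar from (299,178) to (333,193), with the rails below and left of it and the open end at lower left. The mask lies at (347–401, 274–315), leading end left and tongue/fork right. The marker lies between (252,250) and (299,262). Rough poses follow, then a wrist look.

```bash
python3 - <<'E'
from h import *
from plant import sense
d=pickle.load(open("a.pkl","rb"));f=d["scene"];s=d["side"]
P=lambda uv,z:onz(f,uv,z)
c=[P(u,.026) for u in((347.5,300),(362,274),(401,287),(391,315))]
print("mask corners",np.round(c,3),"ctr",np.mean(c,0).round(3))
ax=(c[0]+c[1]-c[2]-c[3])[:2];print("mask yaw",np.degrees(np.arctan2(ax[1],ax[0])))
r=[P(u,.022) for u in((278,217),(300,199),(296,228),(317,208))];print("rails",np.round(r,3))
for i in (0,2):
  a=r[i+1]-r[i];print(np.degrees(np.arctan2(a[1],a[0])),np.linalg.norm(a))
print("jig corners",[P(u,.016).round(3) for u in((265,220),(297,241),(349,192))])
print("side rails",[onz(s,u,.022).round(3) for u in((357,206),(327,206),(357,217),(327,216.5))])
st=sense();T=rot(st["tcp_rot"]);print("tool axes",T.as_matrix().round(3))
w=d["wrist"];print("cam in tool",T.inv().apply(w["origin"]-st["eef_pos"]),"cam look",rot(w["rotation"]).apply([0,0,-1]), T.inv().apply(rot(w["rotation"]).as_matrix().T).round(2))
E
```

```text
mask corners [[ 0.347 -0.325  0.026]
 [ 0.435 -0.312  0.026]
 [ 0.457 -0.413  0.026]
 [ 0.372 -0.434  0.026]] ctr [ 0.403 -0.371  0.026]
mask yaw 102.77152124877372
rails [[ 0.468 -0.005  0.022]
 [ 0.563 -0.012  0.022]
 [ 0.465 -0.073  0.022]
 [ 0.562 -0.076  0.022]]
-4.523492189461652 0.09517716473137577
-1.4849336593060496 0.09756490552021384
jig corners [array([0.442, 0.023, 0.016]), array([ 0.432, -0.101,  0.016]), array([ 0.678, -0.112,  0.016])]
side rails [array([ 0.462, -0.059,  0.022]), array([ 0.567, -0.066,  0.022]), array([0.47 , 0.009, 0.022]), array([ 0.571, -0.001,  0.022])]
tool axes [[ 0.941 -0.     0.338]
 [-0.338 -0.001  0.941]
 [ 0.    -1.    -0.001]]
cam in tool [-0.06773633 -0.17562167  0.00052689] cam look [ 0.24837842 -0.09051207 -0.96442508] [[ 0.    0.    1.  ]
 [-0.96  0.26  0.  ]
 [-0.26 -0.96  0.  ]]
```

Rough poses: mask panel centre about (0.403,-0.371) with +x at yaw 102°; jig origin about (0.57,-0.04) with yaw about -3°. I'll go via the jig and look with the wrist camera.

Call:
{"fn": "drive_tool", "kwargs": {
  "plan": [
    [10,-25,30,0,0,0],
    [30,-70,60,0,0,2],
    [53,-120,80,0,0,4],
    [76,-170,100,0,0,6],
    [99,-220,110,0,0,8],
    [122,-270,110,0,0,10],
    [145,-320,110,0,0,12],
    [168,-370,110,0,0,14],
    [191,-420,110,0,0,16],
    [214,-470,110,0,0,18],
    [237,-520,110,0,0,20],
    [255,-560,110,0,0,20]
  ],
  "claw": 0
}}

```text
time: 1.65
eef_pos: [0.4667, 0.0261, 0.3076]
tcp_rot: [-0.707, 0.707, 0.001, -0.001]
ft_force: [0.6, 0.5, -0.3]
gripper_width: 0.0854
```

Call:
{"fn": "drive_tool", "kwargs": {
  "plan": [
    [20,-40,0,0,0,0],
    [20,-60,0,0,0,0],
    [20,-60,0,0,0,0]
  ]
}}

```text
time: 2.02
eef_pos: [0.4861, -0.0332, 0.3074]
tcp_rot: [-0.707, 0.707, 0.0, -0.001]
ft_force: [-0.2, 0.6, 0.5]
gripper_width: 0.0857
```

```bash
python3 - <<'E'
from h import *
from plant import sense, grab_frame
s=sense();print(s["time"],s["eef_pos"],rot(s["tcp_rot"]).as_matrix().round(3),s["qpos"].round(2))
f=grab_frame("wrist");cv2.imwrite("pics/c.png",f["frame"]);pickle.dump(f,open("c.pkl","wb"))
E
```

```text
2.025 [ 0.48609013 -0.03316041  0.30741792] [[ 1.    -0.    -0.002]
 [ 0.002 -0.     1.   ]
 [-0.    -1.    -0.   ]] [-0.53  0.07  0.57  1.81 -0.04  1.27  1.62]
```

View pics/c.png

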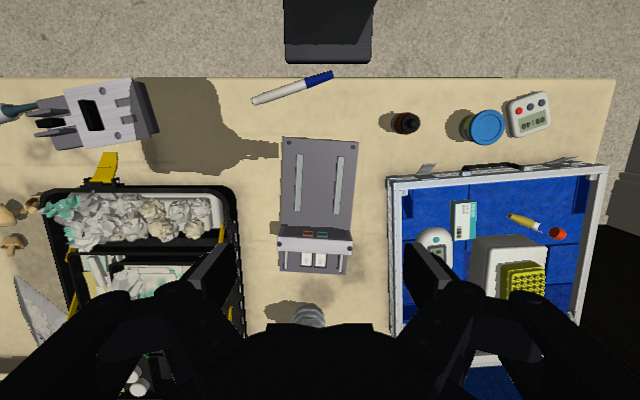

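From above, the wrist view shows the jig at (282–354,137–273). The rails are near x=299 and x=337, the bar is at y≈232–252, and the mask is at (50–145, 80–150). I'll zoom in and measure.

```bash
python3 - <<'E'
from h import *
f=pickle.load(open("c.pkl","rb"))
crop(f,265,125,370,285,5,"pics/c1.png")
crop(f,0,70,180,180,4,"pics/c2.png")
E
```

```text
(no output)
```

View pics/c1.png

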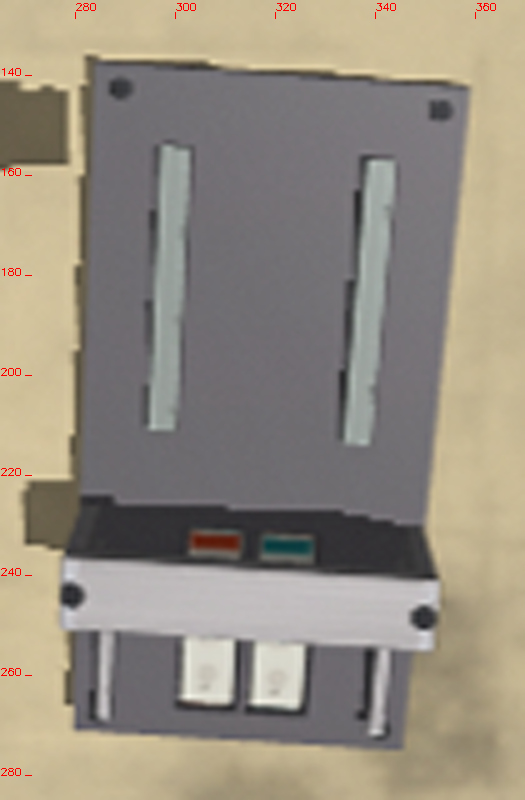

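View pics/c2.png

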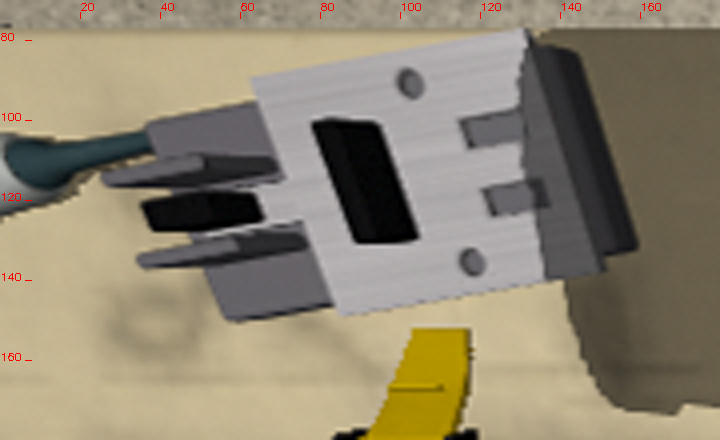

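Call:
{"fn": "drive_tool", "kwargs": {
  "plan": [
    [-10,-40,0,0,0,0],
    [-20,-90,0,0,0,0],
    [-30,-130,0,0,0,0],
    [-30,-130,0,0,0,0],
    [-30,-130,0,0,0,0]
  ]
}}

```text
time: 2.7
eef_pos: [0.4566, -0.1605, 0.3075]
tcp_rot: [0.707, -0.707, -0.002, 0.002]
ft_force: [-0.0, 0.6, 0.0]
gripper_width: 0.0854
```

```bash
cat >> h.py <<'E'
def rails(f,box=None):
    im=f["frame"];hsv=cv2.cvtColor(im,cv2.COLOR_BGR2HSV)
    b,g,r=[im[...,i].astype(int) for i in range(3)]
    m=((g-r>4)&(b-r>-2)&(g>120)&(g<215)).astype(np.uint8)
    if box is not None:
        k=np.zeros_like(m);k[box[1]:box[3],box[0]:box[2]]=1;m&=k
    cs,_=cv2.findContours(m,cv2.RETR_EXTERNAL,cv2.CHAIN_APPROX_NONE)
    return [cv2.minAreaRect(c) for c in cs if cv2.contourArea(c)>60]
E
python3 - <<'E'
from h import *
from plant import sense, grab_frame
s=sense();print(s["time"],s["eef_pos"])
f=grab_frame("wrist");cv2.imwrite("pics/d.png",f["frame"]);pickle.dump(f,open("d.pkl","wb"))
c=pickle.load(open("c.pkl","rb"))
print(c["frame"][190,298],c["frame"][190,338],c["frame"][190,318])
for x in rails(c,(265,125,370,225)):print(x)
for x in rails(f):print(x)
E
```

```text
2.7 [ 0.45657726 -0.16048507  0.30749832]
[154 158 150] [161 164 156] [112 109 111]
((338.4682922363281, 184.99729919433594), (5.511989116668701, 56.561492919921875), 4.864514350891113)
((298.4016418457031, 182.06675720214844), (5.469992637634277, 56.12688064575195), 2.726311206817627)
((255.2978973388672, 318.1720275878906), (30.516157150268555, 42.674564361572266), 54.78240966796875)
((156.48782348632812, 250.10977172851562), (18.27233123779297, 9.370426177978516), 51.34019470214844)
((549.0000610351562, 238.5), (7.374439239501953, 35.843204498291016), 5.90614128112793)
((153.8234405517578, 227.20138549804688), (18.643814086914062, 36.39628982543945), 74.93151092529297)
((498.98638916015625, 218.2850799560547), (57.7153205871582, 122.02284240722656), 47.72631072998047)
((411.43603515625, 202.1497802734375), (5.17418909072876, 55.059696197509766), 9.090276718139648)
((372.28948974609375, 199.21913146972656), (5.206014633178711, 54.45045852661133), 6.981058120727539)
```

View pics/d.png

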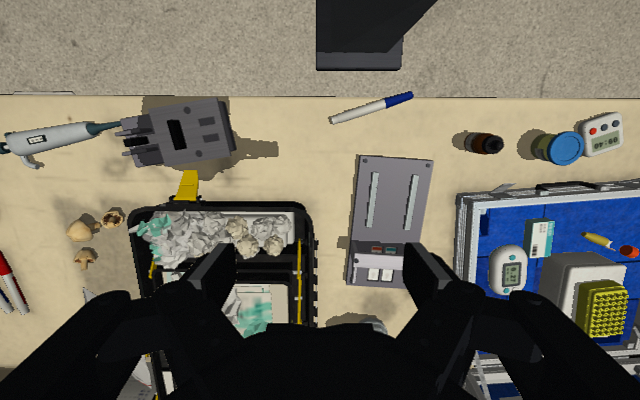

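This view shows both rails (centres at (372,199) and (411,202)) and the mask at (130–230, 100–165). Triangulating with the two wrist places.

```bash
python3 - <<'E'
from h import *
c=pickle.load(open("c.pkl","rb"));d=pickle.load(open("d.pkl","rb"))
def ends(r):
    b=cv2.boxPoints(r);b=b[np.argsort(b[:,1])];return b[:2].mean(0),b[2:].mean(0)
rc=sorted(rails(c,(265,125,370,225)));rd=sorted(rails(d,(345,155,440,238)))
E=[]
for a,b in zip(rc,rd):
    for ua,ub in zip(ends(a),ends(b)):
        p,e=tri([c,d],[ua,ub]);E.append(p);print(p.round(4),np.round(e,4),onz(c,ua,.022).round(4),onz(d,ub,.022).round(4))
for f,rs in((c,rc),(d,rd)):
    P=[onz(f,u,.022) for r in rs for u in ends(r)]  # -y near,far ; +y near,far
    ctr=np.mean(P,0);ax=(P[1]-P[0]+P[3]-P[2])/2;lat=(P[2]+P[3]-P[0]-P[1])/2
    print(ctr.round(4),np.degrees(np.arctan2(ax[1],ax[0])),np.linalg.norm(ax),np.degrees(np.arctan2(-lat[0],lat[1])),np.linalg.norm(lat))
crop(d,115,85,245,180,6,"pics/d1.png");crop(d,340,145,445,295,5,"pics/d2.png")
E
```

```text
[ 0.4678 -0.0647  0.019 ] [0.0002 0.0002] [ 0.4673 -0.0644  0.022 ] [ 0.4674 -0.0653  0.022 ]
[ 0.5644 -0.0709  0.0198] [0. 0.] [ 0.5637 -0.0707  0.022 ] [ 0.5636 -0.0713  0.022 ]
[0.4722 0.0034 0.0188] [0.0001 0.0001] [0.4717 0.0032 0.022 ] [0.4718 0.0023 0.022 ]
[ 0.57   -0.0029  0.0196] [0. 0.] [ 0.5692 -0.003   0.022 ] [ 0.569  -0.0037  0.022 ]
[ 0.518  -0.0337  0.022 ] -3.685777892924881 0.09713696289602479 -4.2133676380766945 0.06782745097843747
[ 0.5179 -0.0345  0.022 ] -3.5329959334192345 0.09690656125443156 -4.139597235316574 0.06779667811302177
```

View pics/d1.png

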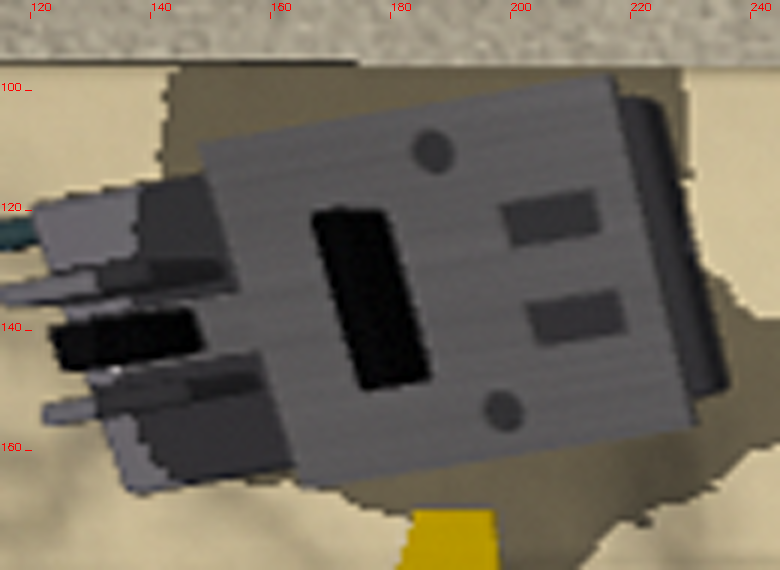

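The rails triangulate to z≈0.0193 against 0.022 in the text, within calibration. The jig yaw is about -3.9° and its origin about (0.573,-0.038). In the picture the mask's holes are at (187,110.5) and (198.5,153.5), and the handle is at about (176,134). Moving above the mask.

Call:
{"fn": "drive_tool", "kwargs": {
  "plan": [
    [-10,-45,-10,0,0,2],
    [-20,-95,-30,0,0,5],
    [-30,-145,-50,0,0,8],
    [-40,-190,-70,0,0,11],
    [-47,-225,-80,0,0,12.5],
    [-47,-225,-80,0,0,12.5],
    [-47,-225,-80,0,0,12.5]
  ]
}}

```text
time: 3.62
eef_pos: [0.4101, -0.3856, 0.2274]
tcp_rot: [0.703, -0.702, -0.079, 0.079]
ft_force: [0.6, 1.1, 0.8]
gripper_width: 0.0855
```

```bash
python3 - <<'E'
from h import *
from plant import sense, grab_frame
s=sense();print(s["time"],s["eef_pos"],s["qpos"].round(2))
f=grab_frame("wrist");cv2.imwrite("pics/e.png",f["frame"]);pickle.dump((f,s),open("e.pkl","wb"))
E
```

```text
3.625 [ 0.4101374  -0.38563998  0.22738416] [ 0.08  0.35  0.79  1.76 -0.27  1.14  2.74]
```

View pics/e.png

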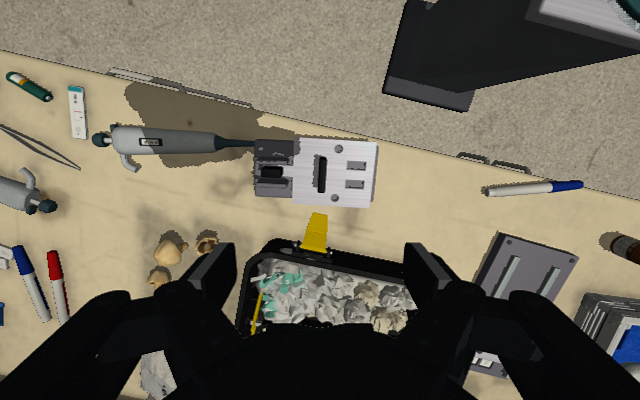

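The mask is nearly axis-aligned in this view, with the panel at (293–378,137–207) and the handle at (320,173). Joint 7 is at 2.74, close to its 2.82 limit, so I'll watch it.

```bash
python3 - <<'E'
from h import *
f,s=pickle.load(open("e.pkl","rb"))
crop(f,245,130,385,215,5.5,"pics/e1.png")
E
```

```text
(no output)
```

View pics/e1.png

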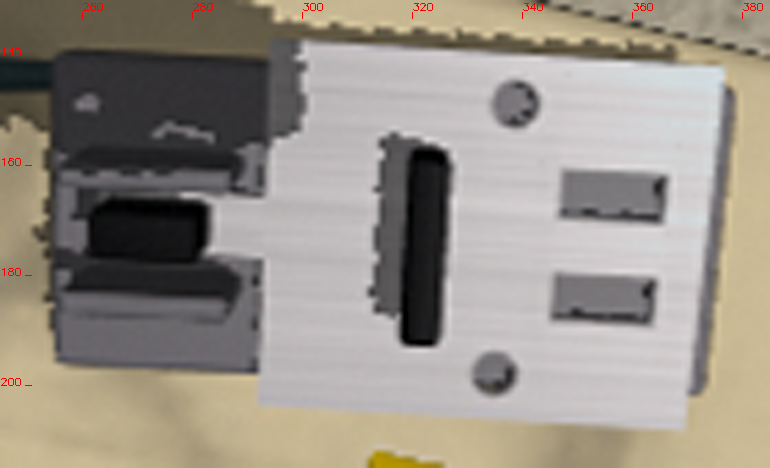

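```bash
python3 - <<'E'
from h import *
f,s=pickle.load(open("e.pkl","rb"));d=pickle.load(open("d.pkl","rb"))
e=dict(hR=(338.5,149),hL=(334.5,198),lt=(294.5,137.3),lb=(292,203.5),rb=(369,207.8),rt=(376,142))
D=dict(hR=(187,110.5),hL=(198.5,153.7),lt=(147.5,109),lb=(164.5,167),rb=(230.5,156),rt=(216.5,97.5))
P={}
for k in e:
    p,r=tri([f,d],[e[k],D[k]]);P[k]=onz(f,e[k],.026);print(k,p.round(4),np.round(r,4),P[k].round(4),onz(d,D[k],.026).round(4))
# rigid 2D fit model->world
M={'hR':(5,-34),'hL':(5,34),'lt':(-55,-46),'lb':(-55,46),'rb':(55,46),'rt':(55,-46)}
A=np.array([M[k] for k in e])/1e3;B=np.array([P[k][:2] for k in e])
B2=np.array([onz(d,D[k],.026)[:2] for k in e])
for b in(B,B2):
    a0=A-A.mean(0);b0=b-b.mean(0);th=np.arctan2((a0[:,0]*b0[:,1]-a0[:,1]*b0[:,0]).sum(),(a0*b0).sum())
    Rm=np.array([[np.cos(th),-np.sin(th)],[np.sin(th),np.cos(th)]]);t=b.mean(0)-Rm@A.mean(0)
    print("yaw",np.degrees(th),"ctr",t,"handle",t+Rm@[-.015,0],"rib",t+Rm@[-.081,0],"res mm",((b-(A@Rm.T+t))*1e3).round(1).tolist())
# handle blob
g=cv2.cvtColor(f["frame"],cv2.COLOR_BGR2GRAY);m=(g<45).astype(np.uint8);k=np.zeros_like(m);k[150:200,308:332]=1
cs,_=cv2.findContours(m&k,cv2.RETR_EXTERNAL,cv2.CHAIN_APPROX_NONE);c=max(cs,key=cv2.contourArea);r=cv2.minAreaRect(c);print(r,onz(f,r[0],.05),onz(f,r[0],.026))
print("cam",f["origin"])
E
```

```text
hR [ 0.371  -0.367   0.0254] [0. 0.] [ 0.3709 -0.367   0.026 ] [ 0.371  -0.3667  0.026 ]
hL [ 0.438  -0.3562  0.0256] [0.0001 0.0001] [ 0.438  -0.3563  0.026 ] [ 0.4379 -0.356   0.026 ]
lt [ 0.369  -0.4273  0.0272] [0.0001 0.0001] [ 0.369  -0.4274  0.026 ] [ 0.3691 -0.4281  0.026 ]
lb [ 0.459  -0.4128  0.0283] [0.0006 0.0006] [ 0.459  -0.4127  0.026 ] [ 0.46   -0.4144  0.026 ]
rb [ 0.4416 -0.3048  0.0242] [0. 0.] [ 0.4411 -0.3053  0.026 ] [ 0.4414 -0.3043  0.026 ]
rt [ 0.3512 -0.32    0.0226] [0.0001 0.0001] [ 0.351  -0.3207  0.026 ] [ 0.3516 -0.3188  0.026 ]
yaw 100.48693487366049 ctr [ 0.40514564 -0.36653918] handle [ 0.40787581 -0.38128863] rib [ 0.41988856 -0.44618619] res mm [[-66.7, -11.6], [67.2, 11.5], [-91.4, -15.1], [89.1, 16.3], [91.2, 15.5], [-89.4, -16.6]]
yaw 102.36534758982103 ctr [ 0.40549931 -0.36632702] handle [ 0.40871148 -0.38097905] rib [ 0.42284502 -0.44544798] res mm [[-66.7, -12.5], [66.7, 12.7], [-93.1, -17.9], [87.6, 15.5], [92.6, 18.2], [-87.1, -16.1]]
((321.5, 174.5), (35.0, 7.0), 90.0) [ 0.40541086 -0.38263557  0.05      ] [ 0.4095636  -0.38146792  0.026     ]
cam [ 0.34431944 -0.39981303  0.40306672]
```

I mirrored the y labels (mask +y points to world -x). Refitting.

```bash
cat >> h.py <<'E'
def fit2(A,b):
    A=np.asarray(A,float);b=np.asarray(b,float)
    a0=A-A.mean(0);b0=b-b.mean(0);th=np.arctan2((a0[:,0]*b0[:,1]-a0[:,1]*b0[:,0]).sum(),(a0*b0).sum())
    Rm=np.array([[np.cos(th),-np.sin(th)],[np.sin(th),np.cos(th)]]);t=b.mean(0)-Rm@A.mean(0)
    return th,t,Rm,(b-(A@Rm.T+t))*1e3
E
python3 - <<'E'
from h import *
f,s=pickle.load(open("e.pkl","rb"));d=pickle.load(open("d.pkl","rb"))
e=dict(hR=(338.5,149),hL=(334.5,198),lt=(294.5,137.3),lb=(292,203.5),rb=(369,207.8),rt=(376,142))
D=dict(hR=(187,110.5),hL=(198.5,153.7),lt=(147.5,109),lb=(164.5,167),rb=(230.5,156),rt=(216.5,97.5))
M={'hR':(5,34),'hL':(5,-34),'lt':(-55,46),'lb':(-55,-46),'rb':(55,-46),'rt':(55,46)}
A=np.array([M[k] for k in e])/1e3
for F,E in((f,e),(d,D)):
    th,t,Rm,res=fit2(A,[onz(F,E[k],.026)[:2] for k in e])
    print("yaw",np.degrees(th),"ctr",t,"handle",t+Rm@[-.015,0],"rib",t+Rm@[-.081,0],"res mm",res.round(1).tolist())
    hp=np.r_[t+Rm@[-.015,0],.05];print("handle top px",proj(F,hp))
print(s["eef_pos"])
E
```

```text
yaw 99.448719417892 ctr [ 0.4051159  -0.36654441] handle [ 0.40757837 -0.3813409 ] rib [ 0.41841325 -0.44644548] res mm [[0.2, 0.2], [0.2, -0.2], [0.2, 1.0], [-0.5, 0.5], [-0.3, -0.6], [0.3, -0.8]]
handle top px [322.10529777 176.34778263]
yaw 99.15280115289623 ctr [ 0.40540751 -0.36634447] handle [ 0.40779353 -0.38115348] rib [ 0.41829202 -0.44631315] res mm [[-0.1, 0.1], [-0.3, -0.0], [0.3, -0.1], [0.4, -1.0], [-0.7, 0.5], [0.3, 0.5]]
handle top px [173.11345344 135.23952957]
[ 0.4101374  -0.38563998  0.22738416]
```

Both views agree on yaw 99.3° and handle (0.4077,-0.3813), and the panel top triangulates to z≈0.0255. Fully open fingers would foul the rib, so I'll pre-close partly and descend in stages.

Call:
{"fn": "drive_tool", "kwargs": {
  "plan": [
    [-1,2,-30,0,0,-1.5],
    [-2.4,4.3,-70,0,0,-3.2],
    [-2.4,4.3,-100,0,0,-3.2],
    [-2.4,4.3,-120,0,0,-3.2],
    [-2.4,4.3,-130,0,0,-3.2],
    [-2.4,4.3,-130,0,0,-3.2],
    [-2.4,4.3,-130,0,0,-3.2]
  ],
  "claw": 0.55
}}

```text
time: 4.55
eef_pos: [0.4074, -0.3826, 0.0985]
tcp_rot: [-0.704, 0.705, 0.059, -0.059]
ft_force: [-0.1, 0.5, 0.7]
gripper_width: 0.0388
```

```bash
python3 - <<'E'
from h import *
from plant import sense, grab_frame
s=sense();print(s["time"],s["eef_pos"],s["qpos"].round(2),s["gripper_width"],s["ft_force"]);T=rot(s["tcp_rot"]).as_matrix();print(T.round(3),np.degrees(np.arctan2(T[1,2],T[0,2])))
f=grab_frame("wrist");pickle.dump((f,s),open("g.pkl","wb"));crop(f,170,60,470,285,2.6,"pics/g.png")
E
```

```text
4.55 [ 0.40741681 -0.38259221  0.09845198] [ 0.17  0.5   0.68  1.89 -0.39  0.89  2.78] 0.038775995892400925 [-0.10008371  0.45847074  0.69720003]
[[ 0.986  0.001 -0.166]
 [ 0.166 -0.001  0.986]
 [ 0.001 -1.    -0.001]] 99.56746504890647
```

View pics/g.png

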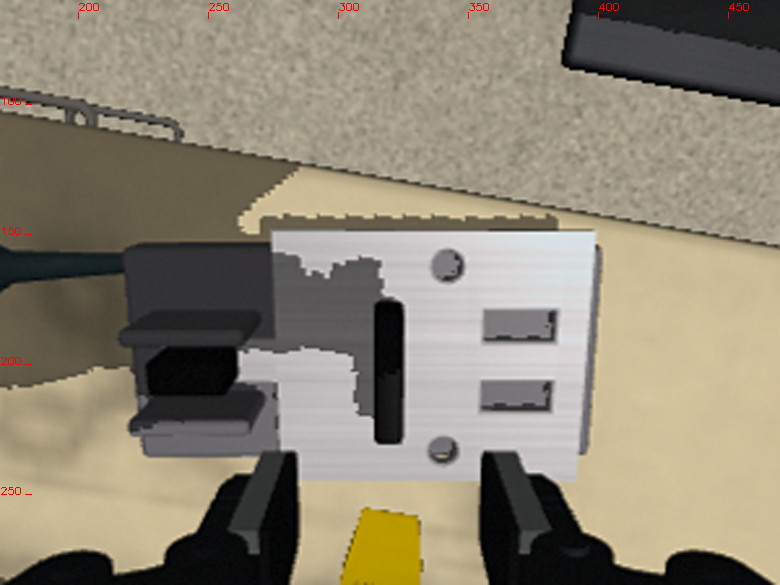

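The handle is at image x≈319, midway between the finger pads, and both fingers clear the rib and fork. Descending slowly, watching joint 7.

Call:
{"fn": "drive_tool", "kwargs": {
  "plan": [
    [0,0.5,-12,0,0,0],
    [0,0.8,-25,0,0,0],
    [0,0.8,-35,0,0,0],
    [0,0.8,-35,0,0,0]
  ]
}}

```text
time: 5.1
eef_pos: [0.4063, -0.3815, 0.0616]
tcp_rot: [0.705, -0.704, -0.058, 0.059]
ft_force: [-0.8, -0.6, 0.0]
gripper_width: 0.0388
```

```bash
cat > st.py <<'E'
from h import *
from plant import sense
s=sense();T=rot(s["tcp_rot"]).as_matrix();print(s["time"],s["eef_pos"].round(4),s["qpos"].round(3),s["gripper_width"].round(4),s["ft_force"].round(1),s["ft_torque"].round(2),"zyaw",np.degrees(np.arctan2(T[1,2],T[0,2])).round(2),"ydir",T[:,1].round(3))
E
python3 st.py
```

```text
Traceback (most recent call last):
  File "st.py", line 3, in <module>
    s=sense();T=rot(s["tcp_rot"]).as_matrix();print(s["time"],s["eef_pos"].round(4),s["qpos"].round(3),s["gripper_width"].round(4),s["ft_force"].round(1),s["ft_torque"].round(2),"zyaw",np.degrees(np.arctan2(T[1,2],T[0,2])).round(2),"ydir",T[:,1].round(3))
                                                                                                       ^^^^^^^^^^^^^^^^^^^^^^^^
AttributeError: 'float' object has no attribute 'round'
```

```bash
sed -i 's/s\["gripper_width"\].round(4)/round(s["gripper_width"],4)/' st.py; python3 st.py
```

```text
5.1 [ 0.4063 -0.3815  0.0616] [ 0.227  0.54   0.607  1.909 -0.412  0.82   2.791] 0.0388 [-0.8 -0.6  0. ] [-0.    0.01  0.04] zyaw 99.52 ydir [-0.001  0.001 -1.   ]
```

Call:
{"fn": "drive_tool", "kwargs": {
  "plan": [
    [0.5,0,-12,0,0,0],
    [1,0,-22,0,0,0],
    [1,0,-30,0,0,0],
    [1,0,-31,0,0,0],
    [1,0,-31,0,0,0]
  ]
}}

```text
time: 5.72
eef_pos: [0.4079, -0.3818, 0.0317]
tcp_rot: [-0.705, 0.705, 0.059, -0.059]
ft_force: [-0.6, 0.0, 0.7]
gripper_width: 0.0386
```

```bash
python3 st.py
```

```text
5.725 [ 0.4079 -0.3818  0.0317] [ 0.274  0.578  0.545  1.919 -0.424  0.76   2.797] 0.0386 [-0.6  0.   0.7] [-0.04 -0.07 -0.02] zyaw 99.54 ydir [ 0. -0. -1.]
```

Call:
{"fn": "drive_tool", "kwargs": {
  "plan": [
    [0,0,0,0,0,0],
    [0,0,0,0,0,0],
    [0,0,0,0,0,0],
    [0,0,0,0,0,0],
    [0,0,0,0,0,0],
    [0,0,0,0,0,0]
  ],
  "claw": 1
}}

```text
time: 6.48
eef_pos: [0.4078, -0.3818, 0.0316]
tcp_rot: [-0.705, 0.705, 0.059, -0.059]
ft_force: [-0.2, 0.7, -0.2]
gripper_width: 0.0
```

```bash
python3 st.py
```

```text
6.475 [ 0.4078 -0.3818  0.0316] [ 0.274  0.578  0.544  1.919 -0.424  0.759  2.797] 0.0 [-0.2  0.7 -0.2] [ 0.07 -0.    0.04] zyaw 99.54 ydir [ 0. -0. -1.]
```

The width reads 0, so the fingers missed the handle. Looking.

```bash
python3 - <<'E'
from h import *
from plant import sense, grab_frame
f=grab_frame("wrist");pickle.dump(f,open("k.pkl","wb"));crop(f,120,60,520,360,2,"pics/k.png")
g=grab_frame("scene");crop(g,330,220,450,330,6,"pics/k2.png")
E
```

```text
(no output)
```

View pics/k.png

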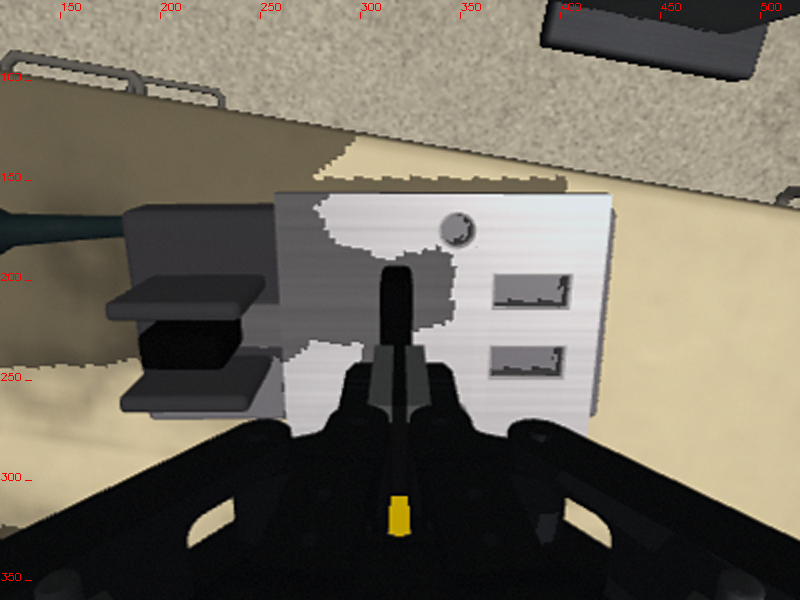

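View pics/k2.png

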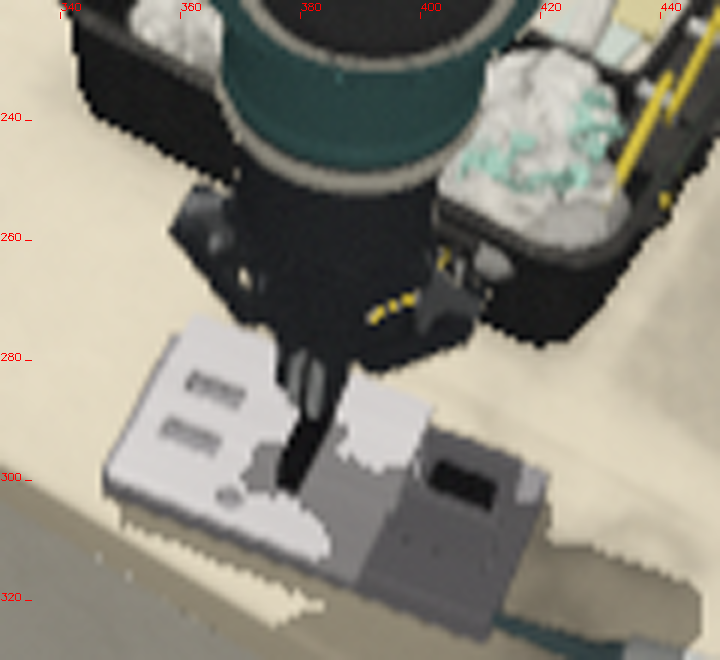

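```bash
python3 - <<'E'
from h import *
from plant import sense
f=pickle.load(open("k.pkl","rb"));s=sense();T=rot(s["tcp_rot"]);p=s["eef_pos"]
for o in ([0,0,0],[-.011,0,0],[.011,0,0],[0,-.019,0],[-.011,-.019,0],[-.011,-.019,.005],[-.011,-.019,-.005],[-.011,0,.005],[-.011,0,-.005]): print(o,proj(f,p+T.apply(o)).round(1))
h=np.array([.4077,-.3813]);a=np.radians(99.3);x=np.array([np.cos(a),np.sin(a)]);y=np.array([-x[1],x[0]])
for z in(.026,.05):
  for sx in(-.005,.005):
    for sy in(-.0225,.0225): print("handle",z,sx,sy,proj(f,np.r_[h+x*sx+y*sy,z]).round(1))
crop(f,270,180,370,300,6,"pics/k3.png")
print(f["origin"])
E
```

```text
[0, 0, 0] [317.9 227.2]
[-0.011, 0, 0] [317.9 211.6]
[0.011, 0, 0] [317.9 242.4]
[0, -0.019, 0] [317.7 238.5]
[-0.011, -0.019, 0] [317.7 221.4]
[-0.011, -0.019, 0.005] [326.1 221.4]
[-0.011, -0.019, -0.005] [309.3 221.4]
[-0.011, 0, 0.005] [325.4 211.6]
[-0.011, 0, -0.005] [310.3 211.6]
handle 0.026 -0.005 -0.0225 [311.4 253.9]
handle 0.026 -0.005 0.0225 [311.2 192.6]
handle 0.026 0.005 -0.0225 [325.5 254. ]
handle 0.026 0.005 0.0225 [326.1 192.6]
handle 0.05 -0.005 -0.0225 [310.4 271.2]
handle 0.05 -0.005 0.0225 [310.1 202.4]
handle 0.05 0.005 -0.0225 [326.3 271.3]
handle 0.05 0.005 0.0225 [327.1 202.5]
[ 0.34125209 -0.39202464  0.20724335]
```

View pics/k3.png

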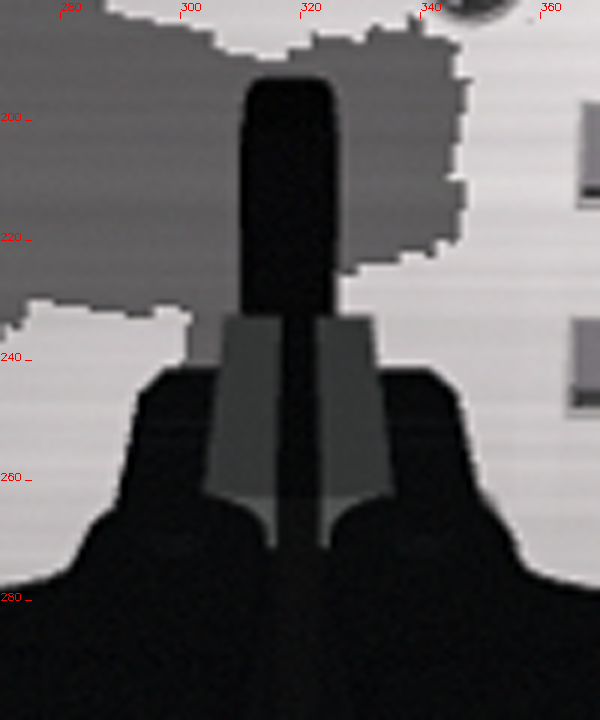

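The pads look shut above the handle. I'll check the real tip height against the scene camera.

```bash
python3 - <<'E'
from h import *
d=pickle.load(open("a.pkl","rb"))["scene"]
for z in(.03,.04,.05,.06,.07,.08): print(z,proj(d,[.4078,-.3818,z]).round(1),proj(d,[.4078-.011,-.3818,z]).round(1))
f=pickle.load(open("k.pkl","rb"))
from plant import sense
s=sense();T=rot(s["tcp_rot"]);p=s["eef_pos"]
for h in(0,.02,.03,.035,.04,.05):print(h,proj(f,p+T.apply([-.011,-h,0])).round(1))
E
```

```text
0.03 [380.2 293.4] [377.9 296.5]
0.04 [380.5 291.1] [378.2 294.2]
0.05 [380.8 288.8] [378.5 291.8]
0.06 [381.1 286.4] [378.8 289.4]
0.07 [381.4 284. ] [379.1 287. ]
0.08 [381.7 281.5] [379.4 284.6]
0 [317.9 211.6]
0.02 [317.7 222. ]
0.03 [317.6 228.1]
0.035 [317.6 231.4]
0.04 [317.5 235. ]
0.05 [317.4 242.9]
```

Both cameras put the real pad tips at z≈0.06–0.07, about 30 mm above the reported TCP. That is why the grip closed over the handle. I'll reopen, go 22 mm lower and try again while watching the force.

Call:
{"fn": "drive_tool", "kwargs": {
  "plan": [
    [0,0,0,0,0,0],
    [0,0,0,0,0,0],
    [0,0,0,0,0,0],
    [0,0,-6,0,0,0],
    [0,0,-12,0,0,0],
    [0,0,-17,0,0,0],
    [0,0,-22,0,0,0],
    [0,0,-22,0,0,0]
  ],
  "claw": 0.6
}}

```text
time: 7.58
eef_pos: [0.4077, -0.3816, 0.0092]
tcp_rot: [0.705, -0.705, -0.059, 0.059]
ft_force: [-0.1, 0.3, 0.0]
gripper_width: 0.0341
```

```bash
python3 st.py; python3 - <<'E'
from h import *
from plant import sense, grab_frame
f=grab_frame("wrist");pickle.dump(f,open("l.pkl","wb"));crop(f,220,160,420,300,4,"pics/l.png")
g=grab_frame("scene");crop(g,330,240,450,330,6,"pics/l2.png")
E
```

```text
7.575 [ 0.4077 -0.3816  0.0092] [ 0.31   0.607  0.498  1.925 -0.429  0.715  2.8  ] 0.0341 [-0.1  0.3  0. ] [-0.03  0.07 -0.02] zyaw 99.54 ydir [-0.  0. -1.]
```

View pics/l.png

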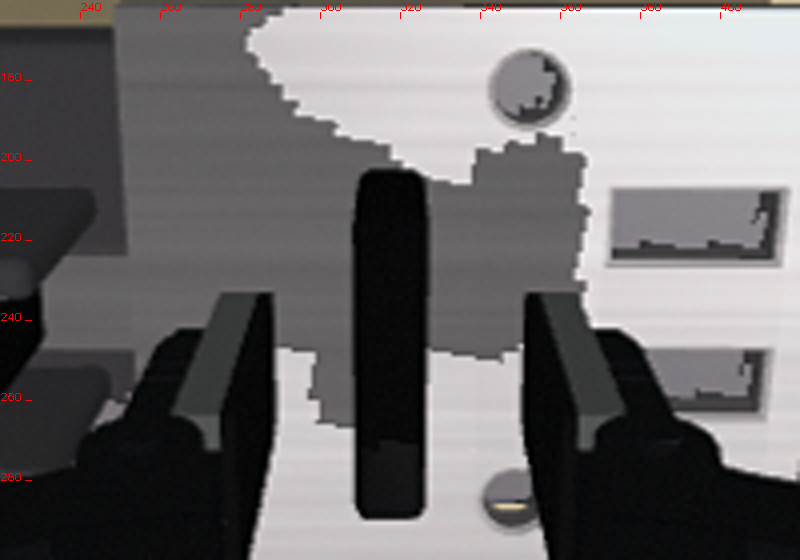

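View pics/l2.png

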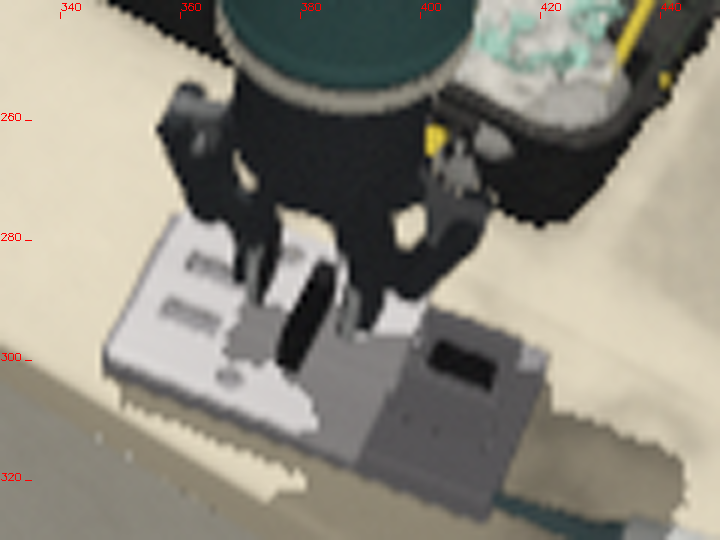

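The pads now straddle the handle (pad edges at x 288 and 351, handle at 309–327). From the pad gap the tips are at z≈0.044, just below the handle top. 8 mm lower, then close.

Call:
{"fn": "drive_tool", "kwargs": {
  "plan": [
    [0,0,-4,0,0,0],
    [0,0,-8,0,0,0],
    [0,0,-8,0,0,0]
  ]
}}

```text
time: 8.05
eef_pos: [0.4077, -0.3815, 0.0012]
tcp_rot: [0.705, -0.705, -0.059, 0.059]
ft_force: [-0.1, -0.3, 0.3]
gripper_width: 0.0342
```

Call:
{"fn": "drive_tool", "kwargs": {
  "plan": [
    [0,0,0,0,0,0],
    [0,0,0,0,0,0],
    [0,0,0,0,0,0],
    [0,0,0,0,0,0],
    [0,0,0,0,0,0]
  ],
  "claw": 1
}}

```text
time: 8.68
eef_pos: [0.4079, -0.3819, 0.0018]
tcp_rot: [-0.705, 0.705, 0.059, -0.059]
ft_force: [-1.6, 0.4, 5.5]
gripper_width: 0.0084
```

```bash
python3 st.py; python3 - <<'E'
from h import *
from plant import sense, grab_frame
f=grab_frame("wrist");pickle.dump(f,open("m.pkl","wb"));crop(f,220,160,420,300,4,"pics/m.png")
E
```

```text
8.675 [ 0.4079 -0.3819  0.0018] [ 0.321  0.617  0.483  1.927 -0.43   0.7    2.801] 0.0084 [-1.6  0.4  5.5] [ 0.2   0.24 -0.04] zyaw 99.54 ydir [ 0. -0. -1.]
```

View pics/m.png

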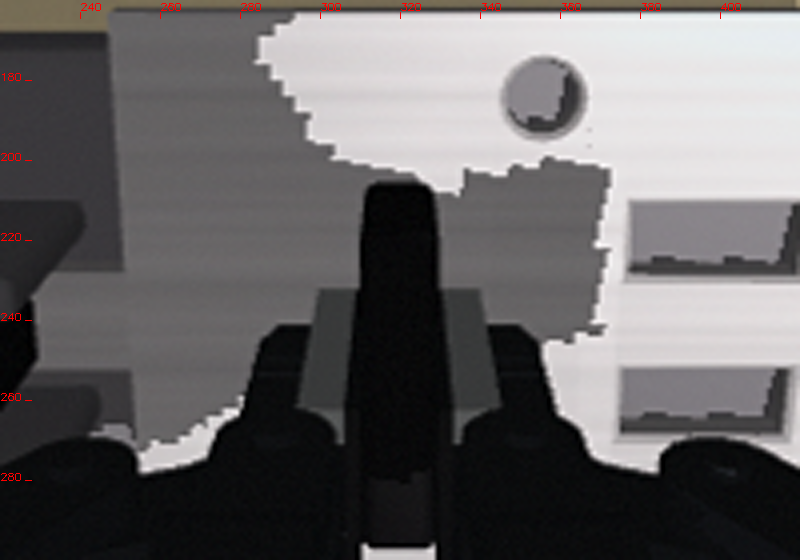

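Gripped: width 8.4 mm with the handle between the pads. Lifting straight up.

Call:
{"fn": "drive_tool", "kwargs": {
  "plan": [
    [0,0,4,0,0,0],
    [0,0,12,0,0,0],
    [0,0,24,0,0,0],
    [0,0,38,0,0,0],
    [0,0,55,0,0,0],
    [0,0,75,0,0,0],
    [0,0,95,0,0,0],
    [0,0,115,0,0,0],
    [0,0,130,0,0,0],
    [0,0,130,0,0,0]
  ]
}}

```text
time: 9.98
eef_pos: [0.4083, -0.382, 0.1328]
tcp_rot: [-0.704, 0.705, 0.059, -0.058]
ft_force: [0.9, -0.2, -2.9]
gripper_width: 0.0081
```

```bash
python3 st.py; python3 - <<'E'
from h import *
from plant import sense, grab_frame
f=grab_frame("wrist");pickle.dump(f,open("n.pkl","wb"));cv2.imwrite("pics/n.png",f["frame"])
E
```

```text
9.975 [ 0.4083 -0.382   0.1328] [ 0.226  0.425  0.596  1.86  -0.291  0.942  2.691] 0.0081 [ 0.9 -0.2 -2.9] [-0.01  0.06 -0.05] zyaw 99.55 ydir [ 0.002 -0.001 -1.   ]
```

View pics/n.png

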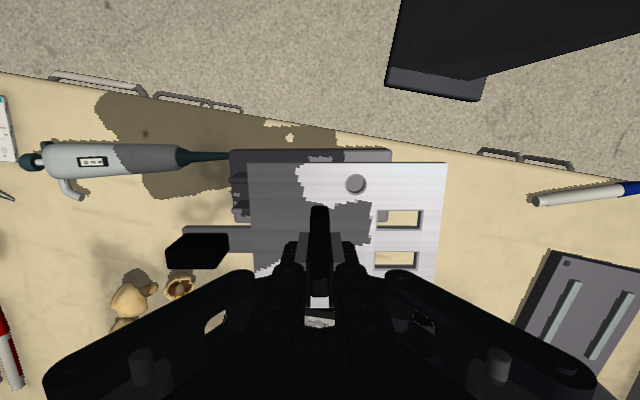

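The mask hangs level in the grip (2.9 N), leading end towards the jig side. Carrying it round to above the parking place: handle target (0.5185,-0.0342), turn -103.4°.

Call:
{"fn": "drive_tool", "kwargs": {
  "plan": [
    [0,10,5,0,0,0],
    [0,35,10,0,0,-5],
    [0,65,10,0,0,-12],
    [0,100,10,0,0,-21],
    [5,135,10,0,0,-30],
    [15,170,10,0,0,-39],
    [25,205,10,0,0,-48],
    [40,240,10,0,0,-57],
    [55,270,10,0,0,-66],
    [70,300,10,0,0,-75],
    [85,325,10,0,0,-84],
    [98,340,10,0,0,-93]
  ]
}}

```text
time: 11.52
eef_pos: [0.5058, -0.0397, 0.1412]
tcp_rot: [-0.527, 0.527, -0.472, 0.471]
ft_force: [0.0, 0.3, -2.4]
gripper_width: 0.0085
```

```bash
python3 st.py
```

```text
11.525 [ 0.5058 -0.0397  0.1412] [-0.678  0.374  0.848  1.979 -0.346  0.939  0.455] 0.0085 [ 0.   0.3 -2.4] [ 0.    0.02 -0.  ] zyaw 6.35 ydir [-0.001  0.    -1.   ]
```

Call:
{"fn": "drive_tool", "kwargs": {
  "plan": [
    [6,5,-10,0,0,-5],
    [12,7,-30,0,0,-10.4],
    [12.4,6.5,-55,0,0,-10.4],
    [12.4,6.5,-70,0,0,-10.4],
    [12.4,6.5,-80,0,0,-10.4],
    [12.4,6.5,-80,0,0,-10.4],
    [12.4,6.5,-80,0,0,-10.4]
  ]
}}

```text
time: 12.4
eef_pos: [0.5186, -0.0353, 0.0622]
tcp_rot: [-0.483, 0.483, -0.516, 0.517]
ft_force: [0.1, -0.2, -2.0]
gripper_width: 0.0086
```

```bash
python3 st.py; python3 - <<'E'
from h import *
from plant import sense, grab_frame
f=grab_frame("wrist");pickle.dump(f,open("o.pkl","wb"));cv2.imwrite("pics/o.png",f["frame"])
g=grab_frame("scene");crop(g,230,130,370,260,5,"pics/o2.png")
E
```

```text
12.4 [ 0.5186 -0.0353  0.0622] [-0.61   0.53   0.781  2.006 -0.514  0.809  0.401] 0.0086 [ 0.1 -0.2 -2. ] [ 0.05  0.03 -0.04] zyaw -3.86 ydir [ 0.001  0.    -1.   ]
```

View pics/o.png

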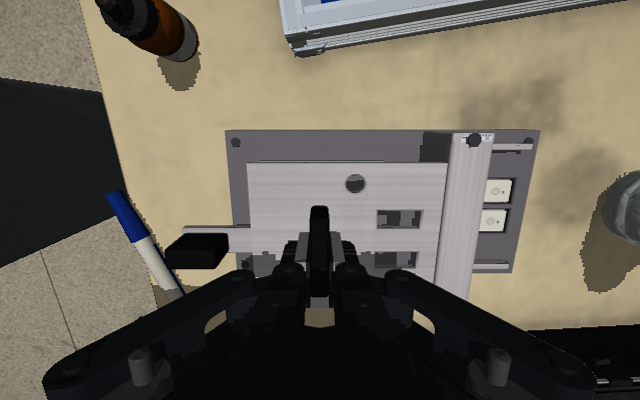

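View pics/o2.png

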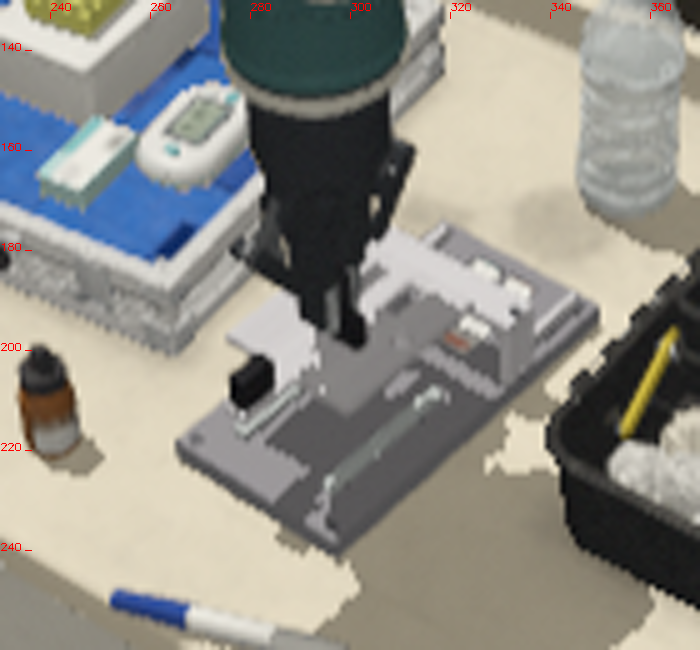

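The mask is parallel to the jig over the rails, with its leading edge short of the bar. Lowering, then easing down on force.

Call:
{"fn": "drive_tool", "kwargs": {
  "plan": [
    [0,1,-12,0,0,0],
    [0,1,-28,0,0,0],
    [0,1,-42,0,0,0],
    [0,1,-50,0,0,0],
    [0,1,-54,0,0,0],
    [0,1,-56,0,0,0],
    [0,1,-56,0,0,0]
  ]
}}

```text
time: 13.38
eef_pos: [0.5184, -0.0342, 0.0057]
tcp_rot: [-0.483, 0.483, -0.517, 0.517]
ft_force: [0.1, 0.0, -2.5]
gripper_width: 0.0086
```

```bash
python3 st.py
```

```text
13.375 [ 0.5184 -0.0342  0.0057] [-0.542  0.618  0.694  2.027 -0.606  0.709  0.471] 0.0086 [ 0.1  0.  -2.5] [-0.02 -0.02 -0.02] zyaw -3.86 ydir [ 0. -0. -1.]
```

Call:
{"fn": "drive_tool", "kwargs": {
  "plan": [
    [0,0,-1,0,0,0],
    [0,0,-2,0,0,0],
    [0,0,-2,0,0,0]
  ]
}}

```text
time: 13.75
eef_pos: [0.5184, -0.0341, 0.0038]
tcp_rot: [0.483, -0.483, 0.517, -0.517]
ft_force: [-2.4, 0.5, 5.3]
gripper_width: 0.0081
```

```bash
python3 st.py;  python3 - <<'E'
from h import *
from plant import sense, grab_frame
f=grab_frame("side");crop(f,270,180,380,240,7,"pics/p.png")
E
```

```text
13.75 [ 0.5184 -0.0341  0.0038] [-0.539  0.621  0.691  2.028 -0.609  0.705  0.474] 0.0081 [-2.4  0.5  5.3] [0.16 0.46 0.05] zyaw -3.85 ydir [ 0.  0. -1.]
```

View pics/p.png

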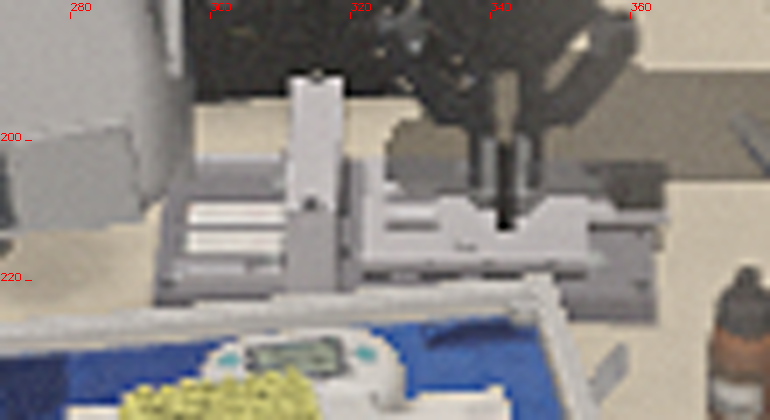

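Contact (force went from -2.5 to +5.3 N), and the side view shows the mask on the rails in front of the bar. Releasing with a partial opening and rising.

Call:
{"fn": "drive_tool", "kwargs": {
  "plan": [
    [0,0,0.5,0,0,0],
    [0,0,0.5,0,0,0],
    [0,0,0.5,0,0,0],
    [0,0,0.5,0,0,0],
    [0,0,10,0,0,0],
    [0,0,25,0,0,0],
    [0,0,45,0,0,0],
    [0,0,70,0,0,0],
    [0,0,100,0,0,0],
    [0,0,130,0,0,0],
    [0,0,150,0,0,0],
    [0,0,150,0,0,0]
  ],
  "claw": 0.55
}}

```text
time: 15.3
eef_pos: [0.519, -0.0342, 0.1557]
tcp_rot: [-0.484, 0.482, -0.516, 0.517]
ft_force: [0.8, 0.2, -0.4]
gripper_width: 0.0385
```

```bash
python3 st.py; python3 - <<'E'
from h import *
from plant import sense, grab_frame
f=grab_frame("wrist");pickle.dump(f,open("q.pkl","wb"));cv2.imwrite("pics/q.png",f["frame"])
E
```

```text
15.3 [ 0.519  -0.0342  0.1557] [-0.722  0.391  0.902  1.94  -0.37   0.981  0.286] 0.0385 [ 0.8  0.2 -0.4] [-0.02 -0.02 -0.03] zyaw -3.86 ydir [ 0.003  0.001 -1.   ]
```

View pics/q.png

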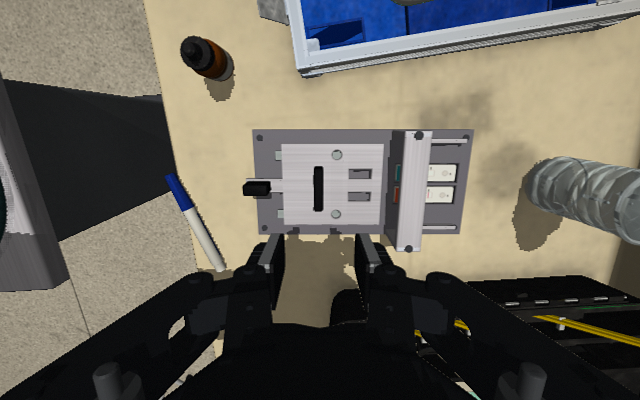

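The mask lies on the rails, let go, with the panel at (281–381,144–226), the rib at (257,188), and the leading edge just short of the bar at x≈394. Turning the jaws -90° above the rib and looking again.

Call:
{"fn": "drive_tool", "kwargs": {
  "plan": [
    [0,0,5,0,0,-4],
    [-6,0,5,0,0,-13],
    [-12,0,5,0,0,-23],
    [-18,0,5,0,0,-33],
    [-25,0,5,0,0,-43],
    [-32,1,5,0,0,-53],
    [-40,2,5,0,0,-63],
    [-48,3,5,0,0,-73],
    [-56,4,5,0,0,-83],
    [-64,4.5,5,0,0,-89],
    [-66,4.5,5,0,0,-90],
    [-66,4.5,5,0,0,-90]
  ]
}}

```text
time: 16.85
eef_pos: [0.4522, -0.0296, 0.1585]
tcp_rot: [-0.023, 0.023, 0.707, -0.707]
ft_force: [0.7, 0.4, 0.4]
gripper_width: 0.0388
```

```bash
python3 st.py; python3 - <<'E'
from h import *
from plant import sense, grab_frame
f=grab_frame("wrist");pickle.dump(f,open("r.pkl","wb"));cv2.imwrite("pics/r.png",f["frame"])
q=pickle.load(open("q.pkl","rb"));crop(q,240,120,480,260,3.3,"pics/q1.png")
E
```

```text
16.85 [ 0.4522 -0.0296  0.1585] [-1.038  0.351  1.234  2.091 -0.404  0.971 -1.222] 0.0388 [0.7 0.4 0.4] [-0.06 -0.05  0.01] zyaw -93.73 ydir [-0.  0. -1.]
```

View pics/r.png

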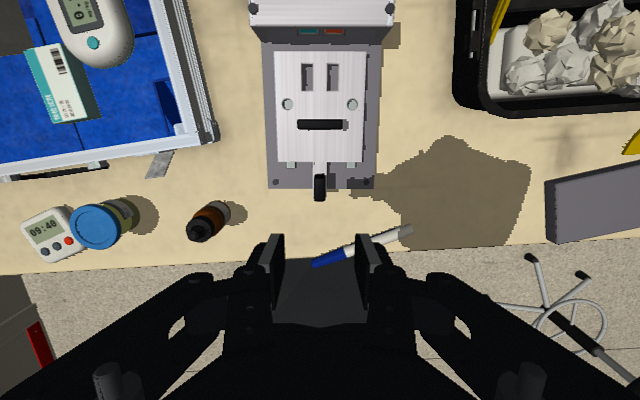

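View pics/q1.png

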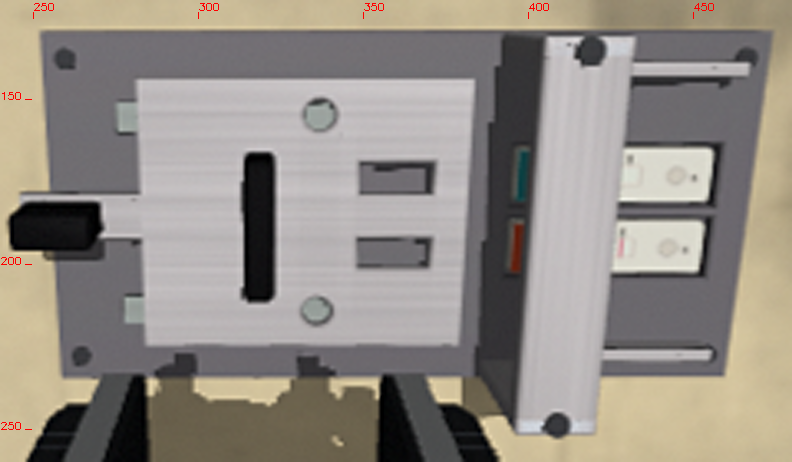

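The mask sits square in the jig in both views (rib at (319,187) in the second one). Fitting the mask and jig poses from the corners in view q.

```bash
python3 - <<'E'
from h import *
q=pickle.load(open("q.pkl","rb"));r=pickle.load(open("r.pkl","rb"))
S=lambda u:(u[0]/3.3+240,u[1]/3.3+120)
J=[S(u) for u in((42,31),(772,30),(723,375),(62,377))];JA=np.array([(-130,62),(115,62),(115,-62),(-130,-62)])/1e3
th,t,Rm,res=fit2(JA,[onz(q,u,.016)[:2] for u in J]);print("jig",np.degrees(th),t.round(4),res.round(1).tolist());jig=(th,t,Rm)
M=[S(u) for u in((136,80),(474,80),(459,345),(144,345),(320,114.5),(317,310.5))];MA=np.array([(-55,46),(55,46),(55,-46),(-55,-46),(5,34),(5,-34)])/1e3
th,t,Rm,res=fit2(MA,[onz(q,u,.028)[:2] for u in M]);print("mask",np.degrees(th),t.round(4),res.round(1).tolist())
print("mask in jig",jig[2].T@(t-jig[1]),"rib",t+Rm@[-.081,0])
# height check r vs q
rc=[(275,50.5),(365.5,50.5),(363,158.5),(273,160)]
crop(r,240,0,400,210,3.6,"pics/r1.png")
E
```

```text
jig -3.8136900453640528 [ 0.5744 -0.0382] [[1.2, -0.5], [-0.9, -0.3], [-1.0, 0.6], [0.7, 0.2]]
mask -3.889308531124555 [ 0.5328 -0.0344] [[0.1, -0.6], [-0.2, -0.6], [0.1, 0.0], [-0.3, 0.1], [0.0, 0.3], [0.2, 0.8]]
mask in jig [-0.04177647  0.00094114] rib [ 0.45193785 -0.02895066]
```

View pics/r1.png

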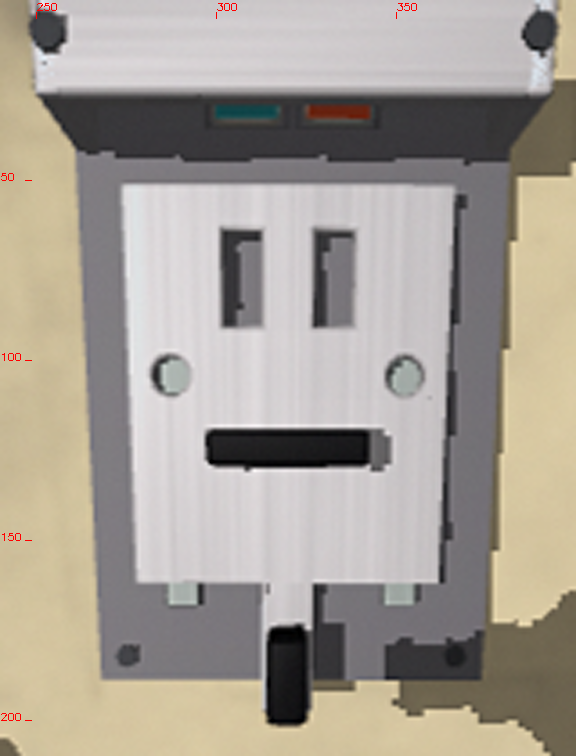

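In the jig frame the mask is at x≈-41, y≈+1 mm, parallel within 0.1°. The rib is at (0.452,-0.029), right under the tool. Descending to it in stages, since joint 3 is near its limit.

Call:
{"fn": "drive_tool", "kwargs": {
  "plan": [
    [0,0.5,-15,0,0,0],
    [0,0.5,-40,0,0,0],
    [0,0.5,-65,0,0,0],
    [0,0.5,-85,0,0,0],
    [0,0.5,-95,0,0,0],
    [0,0.5,-95,0,0,0]
  ]
}}

```text
time: 17.65
eef_pos: [0.4519, -0.0296, 0.063]
tcp_rot: [0.024, -0.023, -0.707, 0.707]
ft_force: [-0.2, 0.2, 0.3]
gripper_width: 0.0379
```

```bash
python3 st.py
```

```text
17.65 [ 0.4519 -0.0296  0.063 ] [-0.827  0.505  1.01   2.165 -0.612  0.792 -1.058] 0.0379 [-0.2  0.2  0.3] [-0.03 -0.05 -0.05] zyaw -93.87 ydir [-0.001 -0.    -1.   ]
```

Call:
{"fn": "drive_tool", "kwargs": {
  "plan": [
    [0,0.5,-12,0,0,0],
    [0,0.5,-25,0,0,0],
    [0,0.5,-38,0,0,0],
    [0,0.5,-48,0,0,0],
    [0,0.5,-54,0,0,0],
    [0,0.5,-54,0,0,0],
    [0,0.5,-54,0,0,0]
  ]
}}

```text
time: 18.52
eef_pos: [0.4524, -0.0287, 0.0098]
tcp_rot: [-0.024, 0.024, 0.707, -0.707]
ft_force: [1.0, -0.6, 0.1]
gripper_width: 0.038
```

```bash
python3 st.py; python3 - <<'E'
from h import *
from plant import sense, grab_frame
f=grab_frame("wrist");crop(f,200,0,440,300,2,"pics/s.png")
E
```

```text
18.525 [ 0.4524 -0.0287  0.0098] [-0.721  0.59   0.88   2.187 -0.736  0.693 -0.962] 0.038 [ 1.  -0.6  0.1] [-0.05  0.01  0.01] zyaw -93.85 ydir [ 0.  0. -1.]
```

View pics/s.png

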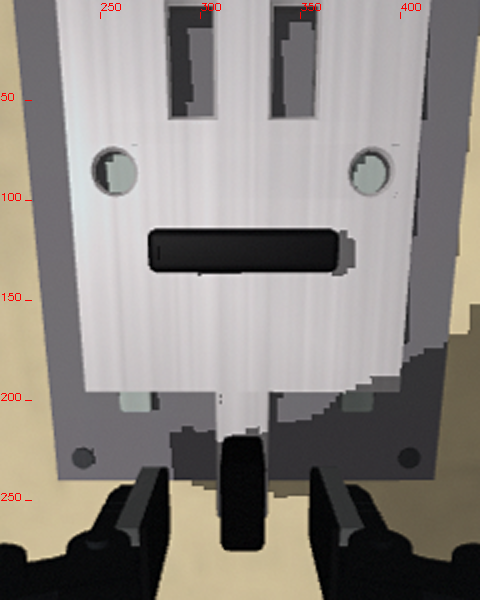

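The rib is centred between the pads (pads at 283/355, rib 310–332). Lowering 2.5 mm with a small y correction, then closing.

Call:
{"fn": "drive_tool", "kwargs": {
  "plan": [
    [0,-0.8,-2.5,0,0,0],
    [0,-0.8,-2.5,0,0,0]
  ]
}}

```text
time: 18.82
eef_pos: [0.4522, -0.0295, 0.007]
tcp_rot: [-0.024, 0.024, 0.707, -0.707]
ft_force: [-1.1, -0.4, -0.3]
gripper_width: 0.0387
```

Call:
{"fn": "drive_tool", "kwargs": {
  "plan": [
    [0,0,0,0,0,0],
    [0,0,0,0,0,0],
    [0,0,0,0,0,0],
    [0,0,0,0,0,0],
    [0,0,0,0,0,0]
  ],
  "claw": 1
}}

```text
time: 19.45
eef_pos: [0.4522, -0.0295, 0.0072]
tcp_rot: [-0.024, 0.024, 0.707, -0.707]
ft_force: [-1.7, 1.1, 5.7]
gripper_width: 0.0096
```

```bash
python3 st.py; python3 - <<'E'
from h import *
from plant import sense, grab_frame
f=grab_frame("wrist");pickle.dump(f,open("t.pkl","wb"));crop(f,200,0,440,300,2.6,"pics/t.png")
E
```

```text
19.45 [ 0.4522 -0.0295  0.0072] [-0.714  0.594  0.873  2.187 -0.742  0.688 -0.956] 0.0096 [-1.7  1.1  5.7] [ 0.09  0.43 -0.06] zyaw -93.86 ydir [-0.  0. -1.]
```

View pics/t.png

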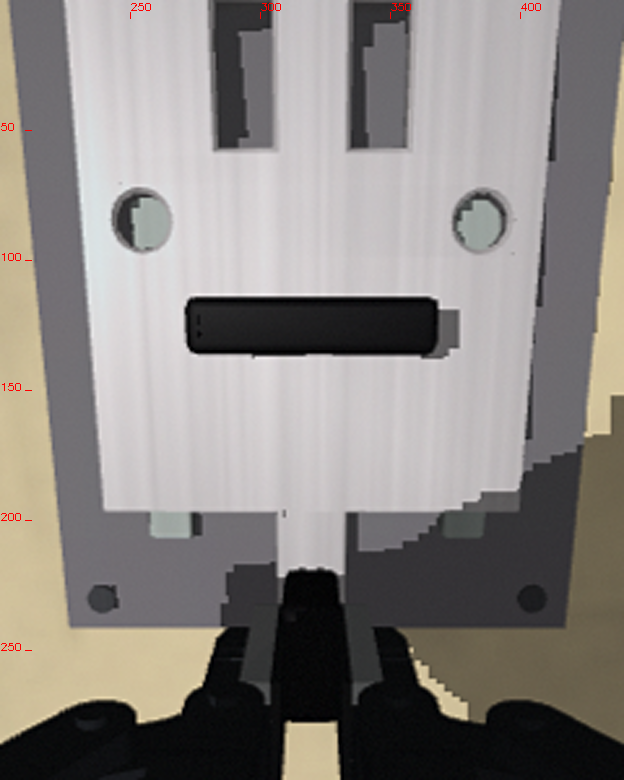

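The rib is gripped (9.6 mm) and the mask is still level. The panel mid-line is about 1.5 mm to the +y side of the rails. I'll compute the slide from this view.

```bash
python3 - <<'E'
from h import *
f=pickle.load(open("t.pkl","rb"))
S=lambda u:(u[0]/2.6+200,u[1]/2.6)
a=np.radians(-3.85);Rm=np.array([[np.cos(a),-np.sin(a)],[np.sin(a),np.cos(a)]])
L=lambda u,z:Rm.T@(onz(f,S(u),z)[:2]-[.574,-.038])*1e3
print("jig corner L/R (-130,+-62):",L((70,627),.016),L((566,627),.016))
print("rail end L/R (-105,+-34):",L((173,537),.022),L((464,536),.022))
print("panel trail corners (x-55,+-46):",L((104,511),.028),L((518.5,511),.028))
print("holes (x+5,+-34):",L((142,220),.028),L((481,220),.028))
print("handle top (x-15) far/near",L((312,297),.052),L((312,353),.028))
E
```

```text
jig corner L/R (-130,+-62): [-129.4680317    60.85950366] [-129.52122747  -62.65608705]
rail end L/R (-105,+-34): [-104.25991176   32.82771277] [-104.05109861  -34.61527496]
panel trail corners (x-55,+-46): [-96.4398821   46.58572133] [-96.48645187 -45.00633388]
holes (x+5,+-34): [-36.54782181  34.46625628] [-36.59346579 -33.00869058]
handle top (x-15) far/near [-51.91831212   0.67953117] [-62.39925637   0.6226253 ]
```

Slide needed in the jig frame: +94.1 mm along, -1.65 mm across, i.e. world (+93.8,-8.0). First part:

Call:
{"fn": "drive_tool", "kwargs": {
  "plan": [
    [0,-0.8,0.6,0,0,0],
    [3,-1.7,0.6,0,0,0],
    [10,-2.3,0.6,0,0,0],
    [18,-2.9,0.6,0,0,0],
    [26,-3.4,0.6,0,0,0],
    [34,-4,0.6,0,0,0],
    [42,-4.5,0.6,0,0,0],
    [50,-5.1,0.6,0,0,0],
    [57,-5.5,0.6,0,0,0],
    [60,-5.7,0.6,0,0,0],
    [60,-5.7,0.6,0,0,0]
  ]
}}

```text
time: 20.88
eef_pos: [0.5125, -0.0353, 0.0077]
tcp_rot: [0.024, -0.024, -0.707, 0.707]
ft_force: [0.9, 0.1, -1.8]
gripper_width: 0.0101
```

```bash
python3 st.py; python3 - <<'E'
from h import *
from plant import sense, grab_frame
f=grab_frame("wrist");pickle.dump(f,open("u.pkl","wb"));crop(f,200,0,440,300,2.6,"pics/u.png")
E
```

```text
20.875 [ 0.5125 -0.0353  0.0077] [-0.654  0.675  0.852  2.044 -0.747  0.764 -0.974] 0.0101 [ 0.9  0.1 -1.8] [ 0.03 -0.03 -0.01] zyaw -93.86 ydir [ 0. -0. -1.]
```

View pics/u.png

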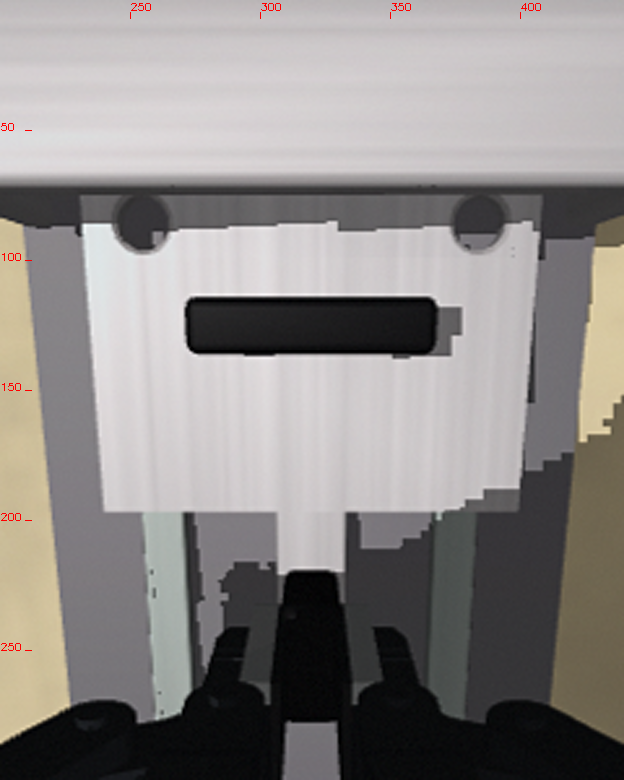

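The mask is unmoved in the grip (trailing edge still at v=196) and centred between the rails within about 0.5 mm. Its leading part is under the bar. Sliding the rest.

Call:
{"fn": "drive_tool", "kwargs": {
  "plan": [
    [3,-0.2,0,0,0,0],
    [9,-0.6,0,0,0,0],
    [15,-1,0,0,0,0],
    [21,-1.4,0,0,0,0],
    [26,-1.8,0,0,0,0],
    [30,-2,0,0,0,0],
    [33.5,-2.3,0,0,0,0],
    [33.5,-2.3,0,0,0,0],
    [33.5,-2.3,0,0,0,0]
  ]
}}

```text
time: 22.05
eef_pos: [0.5456, -0.0375, 0.0076]
tcp_rot: [-0.024, 0.024, 0.707, -0.707]
ft_force: [-0.0, 0.3, -2.1]
gripper_width: 0.0098
```

```bash
python3 st.py; python3 - <<'E'
from h import *
from plant import sense, grab_frame
f=grab_frame("wrist");pickle.dump(f,open("v.pkl","wb"));cv2.imwrite("pics/v.png",f["frame"])
g=grab_frame("side");crop(g,270,180,380,240,7,"pics/v2.png")
g=grab_frame("scene");crop(g,250,140,370,250,6,"pics/v3.png")
E
```

```text
22.05 [ 0.5456 -0.0375  0.0076] [-0.623  0.719  0.842  1.962 -0.749  0.806 -0.99 ] 0.0098 [-0.   0.3 -2.1] [-0.03  0.22 -0.  ] zyaw -93.86 ydir [-0.  0. -1.]
```

View pics/v.png

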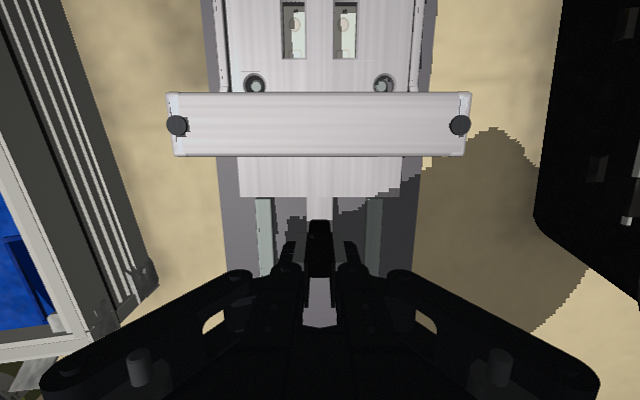

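View pics/v3.png

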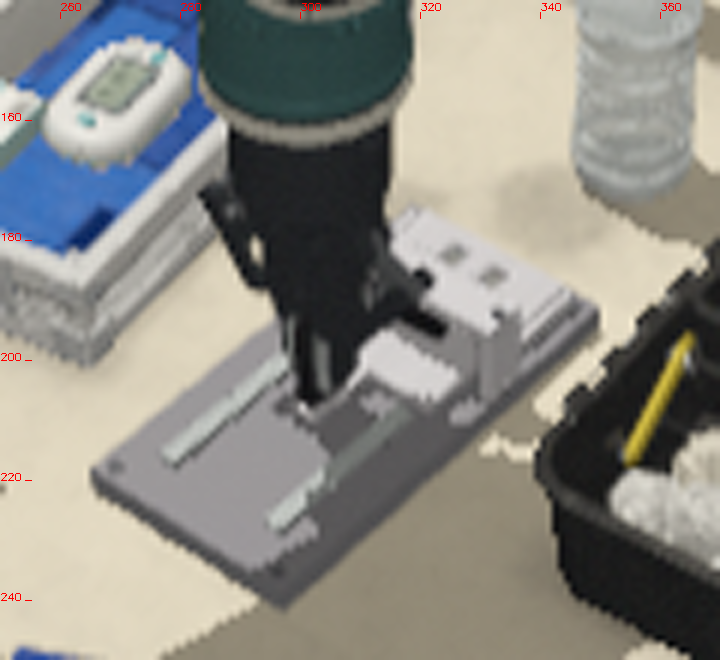

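The holes are visible past the bar at (255,85) and (384,85), with the pins showing inside. Zooming in.

```bash
python3 - <<'E'
from h import *
f=pickle.load(open("v.pkl","rb"))
a=f["frame"][65:105,235:275];b=f["frame"][65:105,364:404]
im=np.hstack([cv2.resize(x,None,fx=10,fy=10,interpolation=cv2.INTER_CUBIC) for x in(a,b)]);cv2.imwrite("pics/w.png",im)
E
```

```text
(no output)
```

View pics/w.png

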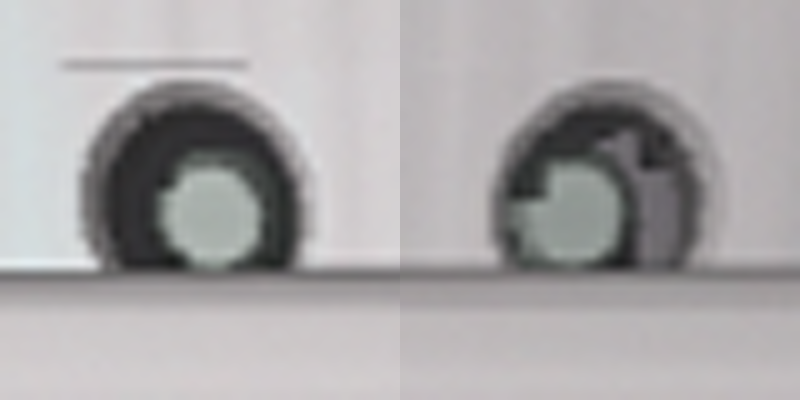

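```bash
python3 - <<'E'
from h import *
f=pickle.load(open("v.pkl","rb"))
a=np.radians(-3.85);Rm=np.array([[np.cos(a),-np.sin(a)],[np.sin(a),np.cos(a)]])
for h,p in(((254.6,85.1),(256.2,85.5)),((384.85,85.1),(381.5,85.5))):
    H=onz(f,h,.0285)[:2];P=onz(f,p,.0215)[:2];print("hole",H.round(4),"pin",P.round(4),"pin-hole in jig mm",(Rm.T@(P-H)*1e3).round(2), "pin in jig", (Rm.T@(P-[.5735,-.0385])*1e3).round(1))
E
```

```text
hole [ 0.633  -0.0092] pin [ 0.6337 -0.0085] pin-hole in jig mm [0.65 0.66] pin in jig [58.  33.9]
hole [ 0.6284 -0.0764] pin [ 0.6291 -0.0762] pin-hole in jig mm [0.65 0.26] pin in jig [ 58.  -33.9]
```

The pins are about 0.65 mm further forward and 0.45 mm to +y of the hole centres, within the 1.25 mm play. Correcting that and lowering gently.

Call:
{"fn": "drive_tool", "kwargs": {
  "plan": [
    [0.7,0.4,0,0,0,0],
    [0.7,0.4,-1.5,0,0,0],
    [0.7,0.4,-3,0,0,0],
    [0.7,0.4,-4.5,0,0,0],
    [0.7,0.4,-5.5,0,0,0],
    [0.7,0.4,-5.5,0,0,0]
  ]
}}

```text
time: 22.95
eef_pos: [0.5464, -0.0372, 0.0021]
tcp_rot: [-0.024, 0.024, 0.707, -0.707]
ft_force: [-0.1, 0.0, -1.8]
gripper_width: 0.0101
```

```bash
python3 st.py; python3 - <<'E'
from h import *
from plant import sense, grab_frame
f=grab_frame("wrist");pickle.dump(f,open("x.pkl","wb"))
a=f["frame"][65:105,235:275];b=f["frame"][65:105,364:404]
im=np.hstack([cv2.resize(x,None,fx=10,fy=10,interpolation=cv2.INTER_CUBIC) for x in(a,b)]);cv2.imwrite("pics/x.png",im)
E
```

```text
22.95 [ 0.5464 -0.0372  0.0021] [-0.617  0.728  0.833  1.961 -0.757  0.798 -0.985] 0.0101 [-0.1  0.  -1.8] [0.03 0.14 0.01] zyaw -93.86 ydir [-0.  0. -1.]
```

View pics/x.png

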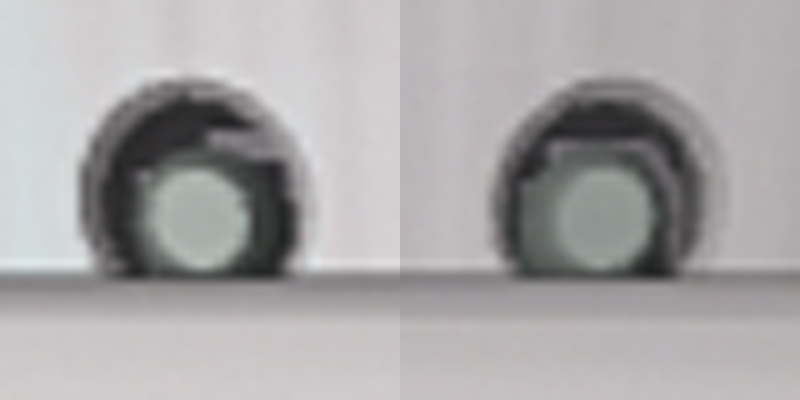

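The pins now sit inside both holes with no side load. Lowering the last millimetre.

Call:
{"fn": "drive_tool", "kwargs": {
  "plan": [
    [0,0,-0.5,0,0,0],
    [0,0,-0.9,0,0,0],
    [0,0,-0.9,0,0,0]
  ]
}}

```text
time: 23.38
eef_pos: [0.5464, -0.0371, 0.0014]
tcp_rot: [-0.024, 0.024, 0.707, -0.707]
ft_force: [-1.9, 0.7, 2.2]
gripper_width: 0.0098
```

```bash
python3 st.py
```

```text
23.375 [ 0.5464 -0.0371  0.0014] [-0.616  0.729  0.831  1.961 -0.759  0.797 -0.984] 0.0098 [-1.9  0.7  2.2] [ 0.09  0.48 -0.05] zyaw -93.86 ydir [-0.  0. -1.]
```

The mask touches the deck (force -1.8 → +2.2 N). Releasing and rising.

Call:
{"fn": "drive_tool", "kwargs": {
  "plan": [
    [0,0,0.5,0,0,0],
    [0,0,0.5,0,0,0],
    [0,0,0.5,0,0,0],
    [0,0,0.5,0,0,0],
    [0,0,8,0,0,0],
    [0,0,20,0,0,0],
    [0,0,40,0,0,0],
    [0,0,65,0,0,0],
    [0,0,90,0,0,0],
    [0,0,110,0,0,0],
    [0,0,110,0,0,0]
  ],
  "claw": 0.65
}}

```text
time: 24.75
eef_pos: [0.5472, -0.037, 0.113]
tcp_rot: [-0.023, 0.025, 0.707, -0.706]
ft_force: [-0.6, -0.1, -1.3]
gripper_width: 0.03
```

```bash
python3 st.py; python3 - <<'E'
from h import *
from plant import sense, grab_frame
f=grab_frame("wrist");pickle.dump(f,open("y.pkl","wb"));crop(f,190,20,450,270,3,"pics/y.png")
g=grab_frame("side");crop(g,270,180,380,240,7,"pics/y2.png")
E
```

```text
24.75 [ 0.5472 -0.037   0.113 ] [-0.74   0.58   1.     1.909 -0.59   0.978 -1.105] 0.03 [-0.6 -0.1 -1.3] [ 0.   -0.01  0.04] zyaw -93.84 ydir [ 0.002  0.001 -1.   ]
```

View pics/y.png

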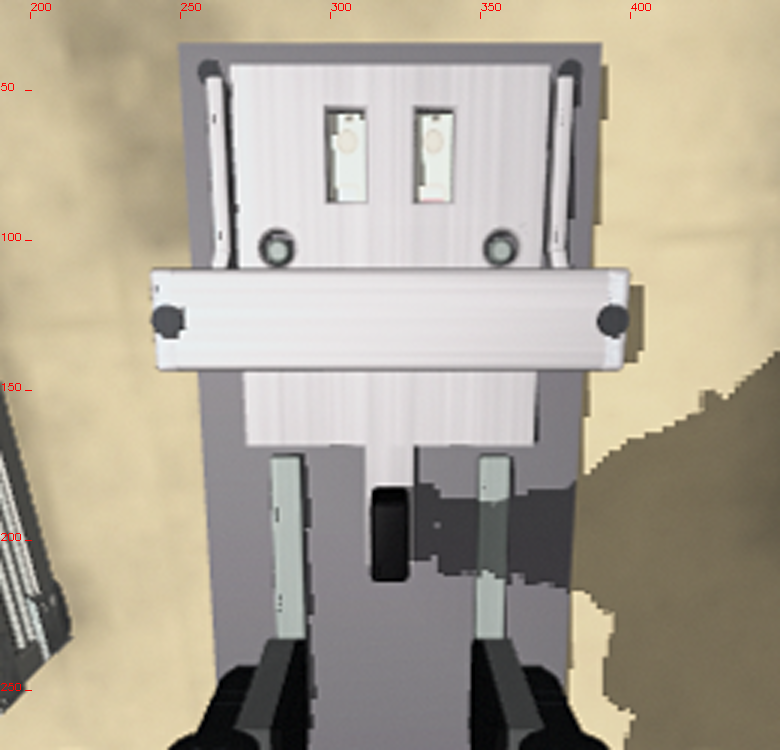

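View pics/y2.png

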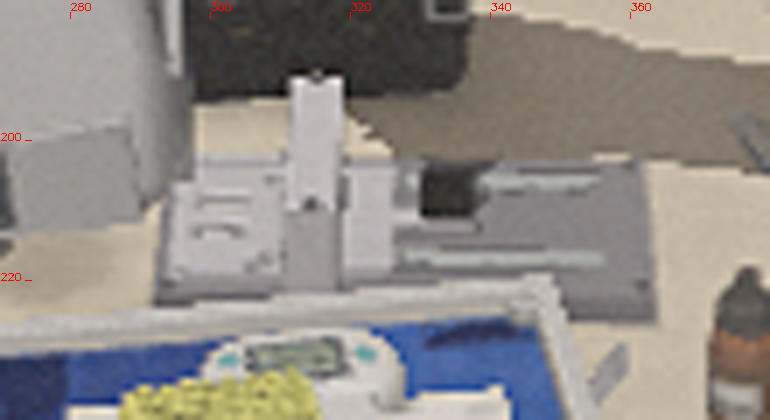

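Both pins show in the holes ((282,102) and (356,102)), the panel lies between the fences, and its trailing edge is clear of the rail ends. I'll move off to a second place and check the height by triangulation.

Call:
{"fn": "drive_tool", "kwargs": {
  "plan": [
    [0,15,20,0,0,0],
    [0,35,40,0,0,0],
    [0,50,50,0,0,0],
    [0,50,50,0,0,0],
    [0,50,50,0,0,0]
  ]
}}

```text
time: 25.48
eef_pos: [0.546, 0.0123, 0.1605]
tcp_rot: [0.024, -0.024, -0.707, 0.707]
ft_force: [-0.5, 1.2, 0.5]
gripper_width: 0.0298
```

```bash
python3 st.py; python3 - <<'E'
from h import *
from plant import sense, grab_frame
f=grab_frame("wrist");pickle.dump(f,open("z.pkl","wb"));crop(f,240,40,500,290,3,"pics/z.png")
g=grab_frame("scene");cv2.imwrite("pics/z2.png",g["frame"])
E
```

```text
25.475 [0.546  0.0123 0.1605] [-0.886  0.522  1.069  1.873 -0.524  1.063 -1.244] 0.0298 [-0.5  1.2  0.5] [-0.01  0.01 -0.04] zyaw -93.88 ydir [-0.001 -0.    -1.   ]
```

View pics/z.png

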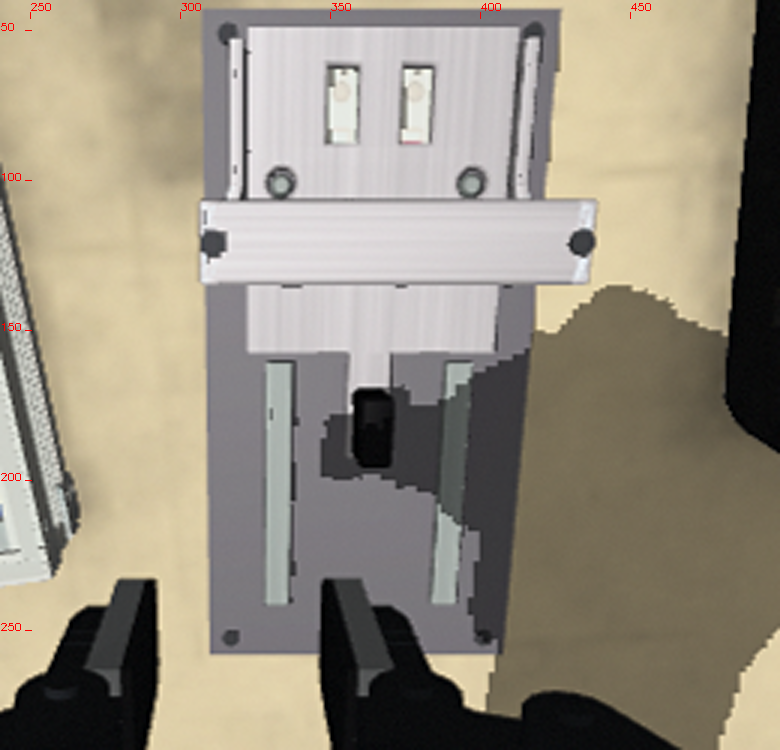

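View pics/z2.png

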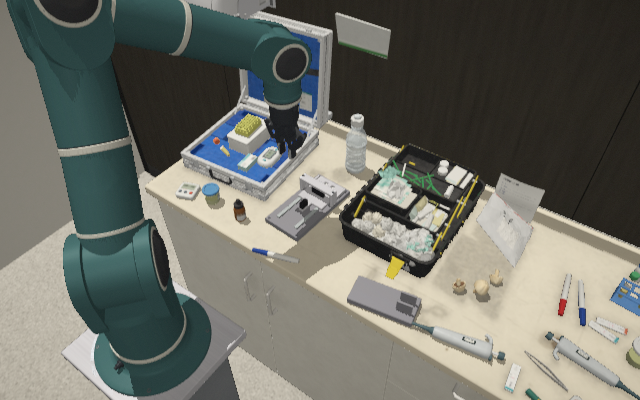

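```bash
python3 - <<'E'
from h import *
y=pickle.load(open("y.pkl","rb"));z=pickle.load(open("z.pkl","rb"))
Y=lambda u:(u[0]/3+190,u[1]/3+20);Z=lambda u:(u[0]/3+240,u[1]/3+40)
MA={'lp':((229,64),(247,26),(55,46)),'lm':((550,64),(521,26),(55,-46)),'tp':((244,446),(247,352),(-55,46)),'tm':((534,444),(494,352),(-55,-46))}
JA={'a':((179,43),(203,9),(115,62)),'b':((602,42),(560,9),(115,-62))}
RA={'rp':((287,455),(279,361),(-6,34)),'rm':((495,455),(459,361),(-6,-34))}
for D in(MA,JA,RA):
    for k,(a,b,_) in D.items(): print(k,tri([y,z],[Y(a),Z(b)])[0].round(4))
for F,S,i in((y,Y,0),(z,Z,1)):
    th,t,Rm,res=fit2([np.array(v[2])/1e3 for v in list(JA.values())+list(RA.values())],[onz(F,S(v[i]),h)[:2] for v,h in [(v,.016) for v in JA.values()]+[(v,.022) for v in RA.values()]])
    t2,m,Rm2,res2=fit2([np.array(v[2])/1e3 for v in MA.values()],[onz(F,S(v[i]),.022)[:2] for v in MA.values()])
    print("jig yaw",np.degrees(th),"mask yaw",np.degrees(t2),"mask in jig mm",(Rm.T@(m-t)*1e3).round(2),res.round(1).tolist(),res2.round(1).tolist())
E
```

```text
lp [6.847e-01 3.000e-04 2.080e-02]
lm [ 0.6769 -0.0906  0.0272]
tp [0.5752 0.0075 0.0263]
tm [ 0.5686 -0.0847  0.0219]
a [0.6921 0.0149 0.0163]
b [ 0.6844 -0.1082  0.0145]
rp [ 0.5698 -0.0045  0.0166]
rm [ 0.5656 -0.0724  0.0192]
jig yaw -3.752144722528576 mask yaw -3.815795855861592 mask in jig mm [52.55  0.48] [[-0.5, -0.4], [-0.4, 0.5], [0.5, -0.6], [0.4, 0.5]] [[-0.1, -0.1], [-0.2, -0.0], [-0.1, 0.6], [0.4, -0.5]]
jig yaw -3.961038722347138 mask yaw -3.884210495050377 mask in jig mm [52.85 -0.29] [[-0.6, -0.6], [-0.4, 0.6], [0.4, -0.2], [0.5, 0.2]] [[0.1, 0.5], [-0.0, -0.4], [0.0, 0.2], [-0.1, -0.2]]
```

The mask is at jig (52.7, 0.1) mm against the target (52, 0), parallel within 0.1°. The bystanders look unmoved. Handing in.

```bash
python3 -c "
from plant import sign_off
print(sign_off())"
```

```text
the job is handed in; nothing more can be done
None
```

The mask is seated in the jig and released, and I handed the job in at about 25.5 s; `sign_off` gives no verdict. I took it off the stand by the cross handle, set it on the rails in front of the bar and let go. I then gripped it by the rib, slid it about 94 mm under the bar, lowered it over the pins, let go and moved clear.

**Checks that agreed**
- **Position:** The last wrist pictures show both pins inside the holes. Two views put the mask at jig (52.7, 0.1) mm on average, against a target of (52, 0).
- **Turn:** The mask is parallel to the jig within about 0.1°.
- **Contact:** While I lowered it, the force went from -1.8 N to +2.2 N about 6 mm below rail height, as expected for the deck.
- **Bystanders:** The cup, dropper bottle, timer, marker and water bottle look unmoved in the last scene picture. I did not measure them.

**Checks that failed or disagreed**
- **First grasp:** The first try at the handle closed on nothing. The cameras put the pad tips about 25–30 mm above the reported tool point, not at it, so I went lower and gripped on the second try.
- **Rail height:** Triangulation gave the rail tops at 19 mm, against 22 mm in the text.
- **Final height:** The last triangulation put the panel's top corners anywhere from 21 to 27 mm; 22 mm is nominal. That is too coarse to prove it lies flat, so flatness rests on the pins showing in the holes and the contact force.

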